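Press a sandwich biscuit in its square frame

TASK

Build the pressing stack on the green board: lay the square cocoa biscuit in the middle of the white outlined square, then the square golden biscuit on top of it, then stand the copper frame on the board around both, then lower the white press plate into the frame, knob up, flat on the biscuits, and last slip the dark ring weight over its red knob until it sits on the plate. Do it in that order, centring each piece on the ones below, set each down gently, neither dropping it nor pressing hard, so that the biscuits do not crack, and leave the round biscuit, the round cutter and the brass nozzle where they are.

Things in the scene. Friction and masses are not known exactly. Their poses are not given: they have to be found in the camera images.
- board: Target. Green plastic board 120 x 120 x 8 mm, fixed to the bench, with a thin white outlined square (74 mm) in the middle of its top; the outline's sides are parallel to the board's. Origin at the centre of its underside, z up; the top is 8 mm above the origin. x and y run along its sides.
- cocoa: Loose square dark brown biscuit, 44 x 44 x 11 mm, 18 g. Origin at the centre of its underside, z up, x and y along its sides. The bottom layer of the stack.
- golden: Loose square golden biscuit, 44 x 44 x 11 mm, 18 g. Origin at the centre of its underside, z up, x and y along its sides. The second layer.
- frame: Loose square copper-coloured frame, open above and below: 66 x 66 mm outside, 58 x 58 mm inside, walls 4 mm thick, 30 mm high, about 120 g. Origin at the centre of its lower edge plane, z up, x and y along its sides. Can be gripped across its outside.
- plate: Loose press plate: white square slab 48 x 48 x 6 mm with a red upright round knob, 18 mm in diameter, rising 44 mm from the middle of the slab (top 50 mm above the underside), 60 g. Origin at the centre of the slab's underside, z up along the knob, x and y along the slab's sides. Gripped by the upper half of the knob, the fingers stay above the frame when the plate is in it.
- weight: Loose dark steel ring weight, 50 mm outside diameter, 30 mm bore right through, 40 mm high, about 350 g, standing upright. Origin on its axis at the underside, z up. Gripped across the outside of its upper half.
- round_biscuit: Bystander, to be left alone: round dark brown biscuit, 44 mm in diameter, 11 mm thick, loose. Origin at the centre of its underside.
- round_cutter: Bystander, to be left alone: round bright metal cutter ring, 60 mm outside diameter, 30 mm high, loose. Origin on its axis at the underside.
- nozzle: Bystander, to be left alone: small brass cone (piping nozzle), 28 mm across the foot, 38 mm high, standing loose among the other things. Origin at the centre of its underside.
There are look-alikes about, which are no part of the job. What is shaped like the frame but blue or purple is not meant. What is meant by the plate is not blue, and is the larger of those in its own colour.

How it is judged:
On the way, in this order (a step that is already met when the one before it is completed fails the run):
1. the square cocoa biscuit lies released in the middle of the board (horizontal distance between cocoa and board below 0.012 m and z of cocoa in the frame of board between 0.005 and 0.011 m and angle between cocoa's own z axis and vertical below 0.1 rad and contact force between the fingers and cocoa below 0.1 N and linear speed of cocoa below 0.02 m/s), for 0.2 s.
2. the golden biscuit lies released on the cocoa biscuit (horizontal distance between cocoa and board below 0.012 m and z of cocoa in the frame of board between 0.005 and 0.011 m and angle between each of cocoa, golden's own z axis and vertical below 0.1 rad and horizontal distance between golden and cocoa below 0.01 m and z of golden in the frame of board between 0.016 and 0.022 m and contact force between the fingers and golden below 0.1 N and linear speed of golden below 0.02 m/s), for 0.2 s.
3. the copper frame stands released on the board around both biscuits (horizontal distance between each of cocoa, frame and board below 0.012 m and z of cocoa in the frame of board between 0.005 and 0.011 m and angle between each of cocoa, golden, frame's own z axis and vertical below 0.1 rad and horizontal distance between golden and cocoa below 0.01 m and z of golden in the frame of board between 0.016 and 0.022 m and z of frame in the frame of board between 0.005 and 0.011 m and contact force between the fingers and frame below 0.1 N and linear speed of frame below 0.02 m/s), for 0.2 s.
4. the press plate lies released in the frame, flat on the biscuits (horizontal distance between each of cocoa, frame and board below 0.012 m and z of cocoa in the frame of board between 0.005 and 0.011 m and angle between each of cocoa, golden, frame, plate's own z axis and vertical below 0.1 rad and horizontal distance between golden and cocoa below 0.01 m and z of golden in the frame of board between 0.016 and 0.022 m and z of frame in the frame of board between 0.005 and 0.011 m and horizontal distance between plate and frame below 0.01 m and z of plate in the frame of board between 0.027 and 0.033 m and contact force between the fingers and plate below 0.1 N and linear speed of plate below 0.02 m/s), for 0.2 s.
At the end, for the whole second after the job is handed in: On the board, all flat (tilt under 0.1 rad, heights within 3 mm), released and at rest: cocoa biscuit within 12 mm of its centre; golden on it within 10 mm; frame around them within 12 mm of the board's centre; plate in the frame on the biscuits, weight on the plate, each centred to 10 mm (horizontal distance between each of cocoa, frame and board below 0.012 m and z of cocoa in the frame of board between 0.005 and 0.011 m and angle between each of cocoa, golden, frame, plate, weight's own z axis and vertical below 0.1 rad and linear speed of each of cocoa, golden, frame, plate, weight below 0.02 m/s and horizontal distance between golden and cocoa below 0.01 m and z of golden in the frame of board between 0.016 and 0.022 m and z of frame in the frame of board between 0.005 and 0.011 m and horizontal distance between plate and frame below 0.01 m and z of plate in the frame of board between 0.027 and 0.033 m and horizontal distance between weight and plate below 0.01 m and z of weight in the frame of board between 0.033 and 0.039 m); the robot touches nothing.
It fails at once if a round bystander or the nozzle is moved more than 20 mm (distance of any of round_biscuit, round_cutter, nozzle from where it was at the start of the episode above 0.02 m).
It fails at once if the biscuits are cracked: the plate bears on the golden biscuit with more than 40 N (contact force between plate and golden above 40 N).
It fails at once if a piece of the stack is let go over the board more than 25 mm above its place ((horizontal distance between cocoa and board below 0.05 m and z of cocoa in the frame of board above 0.033 m and contact force between the fingers and cocoa below 0.1 N) or (horizontal distance between golden and board below 0.05 m and z of golden in the frame of board above 0.044 m and contact force between the fingers and golden below 0.1 N) or (horizontal distance between frame and board below 0.05 m and z of frame in the frame of board above 0.033 m and contact force between the fingers and frame below 0.1 N) or (horizontal distance between plate and board below 0.05 m and z of plate in the frame of board above 0.055 m and contact force between the fingers and plate below 0.1 N) or (horizontal distance between weight and board below 0.05 m and z of weight in the frame of board above 0.061 m and contact force between the fingers and weight below 0.1 N)).
It also fails if it takes over 115 s, if anything falls off the work surface, if the arm or the gripper's body presses on something with over 40 N, if the wrist force passes 120 N, or if a joint passes its speed limit or range.

ROBOT

A 6-joint arm with a two-finger parallel gripper is mounted at the origin on the work surface. World frame = base frame: x ahead of the robot, y to its left, z up, the work surface at z = 0. Lengths are in m, angles in rad, forces in N, time in s.
With the tool pointing down it reaches from about 0.225 to 0.875 m from the base axis. Payload 3.4 kg.
Tool frame: the origin (TCP) lies at the very end of the fingers, on their centre line; the grasp point (between the pads) lies behind it (manip.grasp_offset is the z of the grasp point in the tool frame, in m); z points along the fingers, y is the line along which they close (so a half turn about z gives the same grasp; the last joint's range is limited). The gripper opens to 85 mm and grips with 20 to 120 N. Pads are 22 mm wide; open, the fingers measure 114 mm over their backs; the gripper's body (76 mm by 85 mm) begins 54 mm behind the grasp point. The pads swing forward as they close: fully open they stand 13 mm farther back than shut.
Start: joints at [1.168, 0.276, 1.505, -0, 1.361, -0.121], TCP at [0.16, 0.552, 0.231] pointing down, gripper open.
Joint ranges: [-2.89, 2.89], [-0.75, 2.08], [0.22, 2.7], [-1.18, 4.32], [0.11, 2.71], [-2.7, 2.7]. Speed limits (rad/s): [2.57, 2.57, 3.14, 3.14, 3.14, 3.14].

INTERFACE

Orientations are given as a unit quaternion [w, x, y, z].
In Python, from rig import manip gives the robot as it stands.
- The arm moves only by the shell command python3 -m pendant 'ROWS' [FORCE]. ROWS is JSON, a list of rows, each an object of numbers: "dx", "dy", "dz": the shift along the tool's x, y, z in m; "rx", "ry", "rz": the turn, a rotation vector about the tool's x, y, z in degrees; "hand": the finger opening in m, from 0 to 0.0854. In form: [{"dx": .., "dy": .., "dz": .., "rx": .., "ry": .., "rz": .., "hand": ..}, ...]. A call has 1 to 12 rows; each row shifts and turns the commanded pose from where the row before left it, along the tool's axes as they then stand; what a row does not reach is not made up. A row lasts 1/12 s, in which the tool goes at most 41.7 mm and 7.16 degrees, less where a joint would pass 70% of its speed; a pose out of reach is approached as far as the arm can. A call is refused whole if a number of a shift passes 0.0417 or a number of a turn 7.16, either way. A call with a gripper value outside its range is refused whole. The fingers move at their own pace and stop on an object; FORCE is the grip in N (left out, the last holds). Time passes only in rows, so rows that do not move let the fingers close. It gives the time, the measured TCP pose, the force, the opening and the grip force at its end, in the units of the state.
- manip.get_state(): the state, without advancing time (a new reading comes with each control period).
- manip.get_image(name): name is "scene" or "top"; returns a dict with "frame" (420x560x3 uint8, red, green, blue), "fx", "fy", "cx", "cy" (pixels), "position" and "attitude" of the camera in the world. Camera axes: x right, y up, looking along -z (the intrinsics and any distortion apply to the point x, -y, -z); pixel columns grow to the right and rows downward; lengths in m; the calibration is good to about 2 mm. A picture is of the moment at which its call begins. There is no depth.
- manip.sign_off(): hands the job in; it is judged then, once.
The state is a dict: "clock": time; "qpos": joint angles; "qd": joint speeds; "effort": joint torques, N m; "position": TCP position; "ee_rot": TCP orientation; "contact_force": force on the tool from outside, world axes, zero at the start; "moment": the same for the moment, N m; "width": finger opening in m; "gripper_force": force on a finger pad.
Only numpy, scipy, OpenCV 4.12 (cv2) and the standard library are available. Lean on these libraries where they do the work, as an engineer would, in place of code of your own. Each camera call takes 0.05 s, during which the arm holds its last target. There are 200 camera calls.

## Working session

There is one attempt and no reset: what is moved stays moved. The work goes in short steps, Python scripts to look and compute and a shell command to move; the robot and the scene stay as the last step left them, time stands still between calls to the robot, and variables do not carry over. Pictures are saved under pics/ and viewed, at most 14 in all, crops included, and the job is handed in when it is done.

```bash
mkdir -p pics
python3 - <<'E'
from rig import manip
import cv2, numpy as np, pickle
d={}
for n in("scene","top"):
    d[n]=manip.get_image(n); cv2.imwrite(f"pics/{n}0.png",d[n]["frame"][:,:,::-1])
    print({k:v for k,v in d[n].items() if k!="frame"})
pickle.dump(d,open("im0.pkl","wb"))
print(manip.get_state(), manip.grasp_offset)
E
```

```text
{'fx': 384.31588126624956, 'fy': 384.31588126624956, 'cx': 277.48500700744205, 'cy': 205.5841532557923, 'position': array([ 0.96355132, -0.27458023,  0.63439637]), 'attitude': array([0.81813103, 0.32348202, 0.17110691, 0.4435577 ])}
{'fx': 526.7722625865306, 'fy': 526.7722625865306, 'cx': 280.46532267493524, 'cy': 212.46824308834056, 'position': array([0.28390537, 0.01176176, 1.29380994]), 'attitude': array([ 0.71565838,  0.0540536 , -0.05093381, -0.69449049])}
{'clock': 0.1, 'qpos': array([ 1.16800046e+00,  2.76557410e-01,  1.50599380e+00, -1.95802608e-05,
        1.36071199e+00, -1.20976853e-01]), 'qd': array([-0.00127829, -0.00217071, -0.00260095,  0.00031671, -0.00011049,
       -0.00038795]), 'effort': array([ 2.36553875e-03, -4.17703485e+01, -2.46401954e+01,  1.92611578e-04,
        5.91711549e-03,  2.74008681e-05]), 'position': array([0.15972434, 0.55188478, 0.23051666]), 'ee_rot': array([-2.07008471e-04,  1.40441585e-01,  9.90088614e-01, -8.09273342e-04]), 'contact_force': array([ 0.23096517,  0.46944058, -0.09608545]), 'moment': array([-0.00664228, -0.049744  , -0.00074139]), 'gripper_force': 0.0, 'width': 0.0854209496518457} -0.0187
```

View pics/scene0.png

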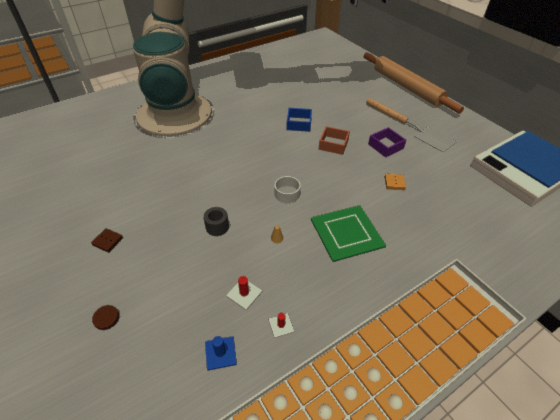

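View pics/top0.png

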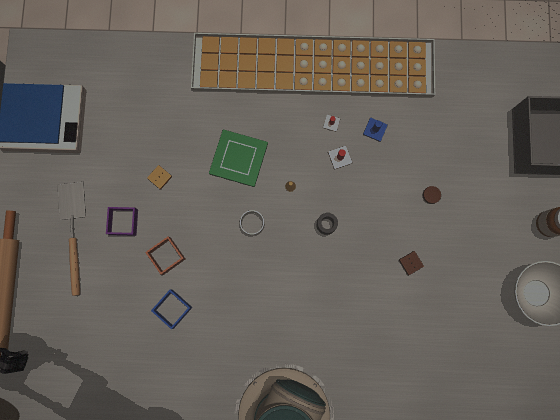

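Candidates (top px): 
- **cocoa:** square (411,263), not the round one (432,195).
- **golden:** (159,177). The tray pieces are not meant.
- **frame:** copper (166,256), not the blue (171,309) or purple (122,221).
- **plate:** white large (340,157), not the white small (332,122) or blue (375,129).
- **weight:** dark ring (326,224), not the bright cutter (252,223).

I'll check these in one close montage.

Run:
```python
import pickle,cv2,numpy as np
d=pickle.load(open("im0.pkl","rb"))
P={"top":[(411,263),(159,177),(166,256),(340,157),(326,224),(239,158)],"scene":[(107,240),(396,182),(334,141),(244,292),(216,222),(348,233)]}
rows=[]
for n in P:
    rows.append(np.hstack([cv2.resize(d[n]["frame"][v-30:v+30,u-30:u+30],(260,260),interpolation=cv2.INTER_CUBIC) for u,v in P[n]]))
im=np.vstack(rows); im=cv2.resize(im,(800,267),interpolation=cv2.INTER_AREA)
im=np.vstack([np.hstack(rows)[:, :1560],np.hstack(rows)[:,1560:]]) 
cv2.imwrite("pics/m1.png",cv2.resize(im,(800,267))[:,:,::-1])
```

```text
(no output)
```

View pics/m1.png

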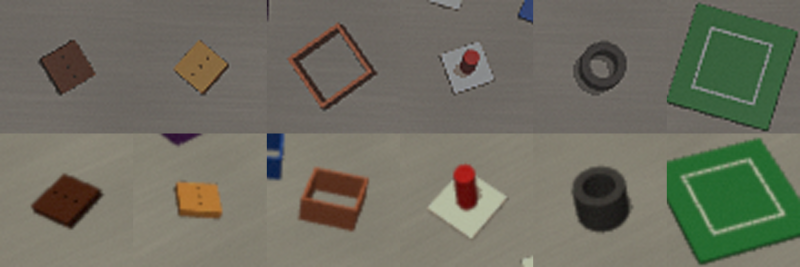

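The choices hold: square cocoa, golden, copper frame, large white plate with a red knob, dark ring, and the board with its outline. Next I fit silhouettes of the known shapes in both views.

```bash
cat > fit.py <<'E'
import cv2,numpy as np,pickle
from scipy.spatial.transform import Rotation as R
from scipy.optimize import minimize
def proj(im,p):
    q=np.asarray(im["attitude"]); Rm=R.from_quat(q[[1,2,3,0]]).as_matrix()
    c=(np.asarray(p)-im["position"])@Rm
    return np.c_[im["cx"]+im["fx"]*c[:,0]/-c[:,2], im["cy"]-im["fy"]*c[:,1]/-c[:,2]]
def ray(im,u,v,z):
    q=np.asarray(im["attitude"]); Rm=R.from_quat(q[[1,2,3,0]]).as_matrix()
    d=Rm@[(u-im["cx"])/im["fx"],-(v-im["cy"])/im["fy"],-1]
    return im["position"]+d*(z-im["position"][2])/d[2]
def box(s,z0,z1): return np.array([[a*s/2,b*s/2,z] for a in(-1,1) for b in(-1,1) for z in(z0,z1)])
def cyl(dm,z0,z1):
    t=np.linspace(0,2*np.pi,40)[:-1]
    return np.array([[dm/2*np.cos(a),dm/2*np.sin(a),z] for a in t for z in(z0,z1)])
M={"cocoa":[box(.044,0,.011)],"golden":[box(.044,0,.011)],"frame":[box(.066,0,.03)],
 "plate":[box(.048,0,.006),cyl(.018,.006,.05)],"weight":[cyl(.05,0,.04)],"board":[box(.12,0,.008)],
 "nozzle":[np.vstack([cyl(.028,0,.001),cyl(.008,.037,.038)])],"cutter":[cyl(.06,0,.03)],"roundb":[cyl(.044,0,.011)]}
S=8
def mask(im,u,v,r,T,hull):
    u,v=int(u),int(v); f=im["frame"][v-r:v+r,u-r:u+r]
    lab=cv2.cvtColor(cv2.resize(f,None,fx=S,fy=S,interpolation=cv2.INTER_CUBIC).astype(np.float32)/255,cv2.COLOR_RGB2LAB)
    e=np.concatenate([lab[:S*3].reshape(-1,3),lab[:,:S*3].reshape(-1,3)])
    m=(np.linalg.norm(lab-np.median(e,0),axis=2)>T).astype(np.uint8)
    n,l,st,ce=cv2.connectedComponentsWithStats(m)
    big=max(range(1,n),key=lambda i:st[i,4]-20*S*np.hypot(*(ce[i]-r*S)))
    m=(l==big).astype(np.uint8)
    if hull:
        c=np.vstack(cv2.findContours(m,0,1)[0]); cv2.fillConvexPoly(m,cv2.convexHull(c),1)
    return m,(u-r,v-r)
def render(im,name,x,shape,o,z):
    m=np.zeros(shape,np.uint8)
    for P in M[name]:
        p=P@R.from_euler("z",x[2]).as_matrix().T+[x[0],x[1],z]
        q=(proj(im,p)-o+.5)*S-.5
        cv2.fillConvexPoly(m,cv2.convexHull(np.round(q*16).astype(np.int32)),1,shift=4)
    return m
def fit(ims,name,px,r,T,z=0,yaw=None):
    ms=[mask(im,*p,r,T,name!="plate") for im,p in zip(ims,px)]
    def cost(x):
        c=0
        for im,(m,o) in zip(ims,ms):
            k=render(im,name,x,m.shape,o,z); c+=1-(k&m).sum()/max(1,(k|m).sum())
        return c
    h=max(M[name][0][:,2])/2
    x0=np.mean([ray(im,*p,z+h) for im,p in zip(ims,px)],0)
    best=None
    for a in np.radians([-30,0,30,60]) if yaw is None else [yaw]:
        s=np.array([[x0[0],x0[1],a]]*4); s[1,0]+=.006; s[2,1]+=.006; s[3,2]+=.25
        q=minimize(cost,x0,method="Nelder-Mead",options=dict(initial_simplex=s,xatol=1e-5,fatol=1e-5))
        if best is None or q.fun<best.fun: best=q
    return best.x,best.fun,ms
E
python3 - <<'E'
from fit import *
d=pickle.load(open("im0.pkl","rb")); t,s=d["top"],d["scene"]
J={"cocoa":((411,263),(107,240),18,11),"golden":((159,177),(396,182),16,14),"frame":((166,256),(334,141),24,14),"plate":((341,157),(244,292),20,14),
"weight":((326,224),(216,222),22,13),"board":((239,158),(348,233),42,14),"nozzle":((290,186),(277,232),14,14),"cutter":((252,223),(288,189),22,12),"roundb":((432,195),(106,317),16,11)}
for n,(a,b,r,T) in J.items():
    o=[fit(i,n,p,r,T) for i,p in(([t,s],[a,b]),([t],[a]),([s],[b]))]
    print(n,*[(np.round(q[0][:2]*1e3,1),round((np.degrees(q[0][2])+45)%90-45,1),round(q[1],3)) for q in o])
E
```

```text
cocoa (array([ 363.6, -299.3]), np.float64(31.3), np.float64(0.232)) (array([ 361.9, -300. ]), np.float64(32.9), np.float64(0.079)) (array([ 366.9, -297.4]), np.float64(31.5), np.float64(0.021))
golden (array([558.2, 326.6]), np.float64(-38.1), np.float64(0.25)) (array([557.3, 326.3]), np.float64(-37.0), np.float64(0.039)) (array([561.8, 327.3]), np.float64(-38.2), np.float64(0.025))
frame (array([364.9, 298. ]), np.float64(38.0), np.float64(0.168)) (array([361.6, 296.7]), np.float64(37.6), np.float64(0.022)) (array([367. , 298.1]), np.float64(37.3), np.float64(0.019))
plate (array([ 623.5, -123.3]), np.float64(21.3), np.float64(1.028)) (array([ 623.3, -125.8]), np.float64(22.2), np.float64(0.572)) (array([ 623. , -120.9]), np.float64(20.0), np.float64(0.452))
weight (array([450.9, -91. ]), np.float64(-27.1), np.float64(0.253)) (array([450. , -91.9]), np.float64(28.5), np.float64(0.081)) (array([455.7, -90.9]), np.float64(-22.0), np.float64(0.049))
board (array([614.6, 131.6]), np.float64(-14.2), np.float64(0.095)) (array([612.8, 131.2]), np.float64(-14.6), np.float64(0.016)) (array([617.3, 132.1]), np.float64(-15.0), np.float64(0.01))
nozzle (array([5.465e+02, 5.000e-01]), np.float64(-27.1), np.float64(0.304)) (array([544.8,  -1.1]), np.float64(-31.4), np.float64(0.118)) (array([547.4,   1. ]), np.float64(-30.5), np.float64(0.064))
cutter (array([446.6,  86.8]), np.float64(-39.1), np.float64(1.521)) (array([445.5,  88.2]), np.float64(-22.5), np.float64(0.522)) (array([429.9, 114.8]), np.float64(-27.1), np.float64(0.999))
roundb (array([ 533. , -352.1]), np.float64(31.5), np.float64(0.229)) (array([ 532.4, -352.7]), np.float64(34.7), np.float64(0.031)) (array([ 536.2, -349.7]), np.float64(30.9), np.float64(0.026))
```

```bash
cat > go.py <<'E'
import sys,numpy as np
from rig import manip
from scipy.spatial.transform import Rotation as R
x,y,z,psi=map(float,sys.argv[1:5])
s=manip.get_state(); q=s["ee_rot"]; Rm=R.from_quat(q[[1,2,3,0]]); c=Rm.as_matrix()
cur=np.degrees(np.arctan2(c[1,1],c[0,1])); d=(psi-cur+180)%360-180
R2=R.from_euler("z",d,degrees=True)*Rm
t=R2.inv().apply(np.array([x,y,z])/1000-s["position"])
print("cur psi %.2f q6 %.2f  rz %.2f (%.1f rows) shift mm"%(cur,np.degrees(s["qpos"][5]),-d,abs(d)/7.1),np.round(t*1e3,1),"rows %.1f"%(np.linalg.norm(t)/.0417),"tilt",np.round(c[:2,2],4),"t",round(s["clock"],2))
E
python3 go.py 364.5 -299 150 31.5
python3 - <<'E'
from fit import *
d=pickle.load(open("im0.pkl","rb")); t,s=d["top"],d["scene"]
for T in(8,10,12,18,24):
  for im,p in((t,(341,157)),(s,(244,292))):
    q=fit([im],"plate",[p],20,T); print(T,np.round(q[0][:2]*1e3,1),np.degrees(q[0][2])%90,q[1],q[2][0][0].mean())
E
```

```text
cur psi 73.85 q6 -6.93  rz 42.35 (6.0 rows) shift mm [-832.5 -269.9   80.8] rows 21.1 tilt [-0.0006 -0.0015] t 0.1
8 [ 623.5 -124.7] 21.349523947141716 0.17537064800932867 0.19337890625
8 [ 623.8 -121.1] 20.847256609778253 0.40152048110745486 0.2575390625
10 [ 623.2 -124.4] 21.328482811966946 0.2076186511240633 0.185869140625
10 [ 623.7 -121. ] 19.315842717138317 0.41903421984206224 0.25009765625
12 [ 622.8 -124.3] 24.299680009738385 0.43712225417865036 0.13197265625
12 [ 623.  -120.9] 20.830164824491376 0.4350038620564315 0.242880859375
18 [ 634.3 -122. ] 65.32923249221312 0.8172706897280839 0.042197265625
18 [ 623.8 -120. ] 20.366470172626734 0.4940911776737421 0.217392578125
24 [ 634.3 -122. ] 65.32923249221312 0.8299149997885567 0.03927734375
24 [ 602.  -106.5] 9.086329671538206 0.6914434374910661 0.1068359375
```

```bash
P="python3 -m pendant"
$P '[{"rz":7.06},{"rz":7.06},{"rz":7.06},{"rz":7.06},{"rz":7.06},{"rz":7.05}]' >/dev/null
$P '[{"dx":-0.032,"dy":-0.0104,"dz":0.0031},{"dx":-0.032,"dy":-0.0104,"dz":0.0031},{"dx":-0.032,"dy":-0.0104,"dz":0.0031},{"dx":-0.032,"dy":-0.0104,"dz":0.0031},{"dx":-0.032,"dy":-0.0104,"dz":0.0031},{"dx":-0.032,"dy":-0.0104,"dz":0.0031},{"dx":-0.032,"dy":-0.0104,"dz":0.0031},{"dx":-0.032,"dy":-0.0104,"dz":0.0031},{"dx":-0.032,"dy":-0.0104,"dz":0.0031}]' >/dev/null
$P '[{"dx":-0.032,"dy":-0.0104,"dz":0.0031},{"dx":-0.032,"dy":-0.0104,"dz":0.0031},{"dx":-0.032,"dy":-0.0104,"dz":0.0031},{"dx":-0.032,"dy":-0.0104,"dz":0.0031},{"dx":-0.032,"dy":-0.0104,"dz":0.0031},{"dx":-0.032,"dy":-0.0104,"dz":0.0031},{"dx":-0.032,"dy":-0.0104,"dz":0.0031},{"dx":-0.032,"dy":-0.0104,"dz":0.0031},{"dx":-0.032,"dy":-0.0104,"dz":0.0031}]' >/dev/null
$P '[{"dx":-0.032,"dy":-0.0104,"dz":0.0031},{"dx":-0.032,"dy":-0.0104,"dz":0.0031},{"dx":-0.032,"dy":-0.0104,"dz":0.0031},{"dx":-0.032,"dy":-0.0104,"dz":0.0031},{"dx":-0.032,"dy":-0.0104,"dz":0.0031},{"dx":-0.032,"dy":-0.0104,"dz":0.0031},{"dx":-0.032,"dy":-0.0104,"dz":0.0031},{"dx":-0.032,"dy":-0.0104,"dz":0.0031},{"hand":0.065}]'
python3 go.py 364.5 -299 2 31.5
```

```text
cur psi 73.85 q6 -6.93  rz 42.35 (6.0 rows) shift mm [-832.5 -269.6  228.8] rows 21.7 tilt [-0.0006 -0.0015] t 0.1invalid input
invalid input
invalid input
invalid input
```

```bash
python3 -m pendant '[{"dx":0,"dy":0,"dz":0,"rx":0,"ry":0,"rz":7.06,"hand":0.085}]'; python3 -m pendant '[{"rz":7.06,"hand":0.085}]'; python3 -m pendant '[{"rz":7.06}]'
```

```text
clock: 0.18
position: [0.1598, 0.552, 0.2307]
ee_rot: [-0.0, 0.202, 0.979, -0.001]
contact_force: [0.2, -0.2, -1.0]
width: 0.0849
gripper_force: 0.0invalid input
invalid input
```

```bash
P="python3 -m pendant"
$P '[{"dx":0,"dy":0,"dz":0.016,"rx":0,"ry":0,"rz":7.06,"hand":0.065},{"dx":0,"dy":0,"dz":0.016,"rx":0,"ry":0,"rz":7.06,"hand":0.065},{"dx":0,"dy":0,"dz":0.016,"rx":0,"ry":0,"rz":7.06,"hand":0.065},{"dx":0,"dy":0,"dz":0.016,"rx":0,"ry":0,"rz":7.06,"hand":0.065},{"dx":0,"dy":0,"dz":0.016,"rx":0,"ry":0,"rz":7.05,"hand":0.065}]'
$P '[{"dx":-0.0347,"dy":-0.0113,"dz":0,"rx":0,"ry":0,"rz":0,"hand":0.065},{"dx":-0.0347,"dy":-0.0113,"dz":0,"rx":0,"ry":0,"rz":0,"hand":0.065},{"dx":-0.0347,"dy":-0.0113,"dz":0,"rx":0,"ry":0,"rz":0,"hand":0.065},{"dx":-0.0347,"dy":-0.0113,"dz":0,"rx":0,"ry":0,"rz":0,"hand":0.065},{"dx":-0.0347,"dy":-0.0113,"dz":0,"rx":0,"ry":0,"rz":0,"hand":0.065},{"dx":-0.0347,"dy":-0.0113,"dz":0,"rx":0,"ry":0,"rz":0,"hand":0.065},{"dx":-0.0347,"dy":-0.0113,"dz":0,"rx":0,"ry":0,"rz":0,"hand":0.065},{"dx":-0.0347,"dy":-0.0113,"dz":0,"rx":0,"ry":0,"rz":0,"hand":0.065},{"dx":-0.0347,"dy":-0.0113,"dz":0,"rx":0,"ry":0,"rz":0,"hand":0.065},{"dx":-0.0347,"dy":-0.0113,"dz":0,"rx":0,"ry":0,"rz":0,"hand":0.065},{"dx":-0.0347,"dy":-0.0113,"dz":0,"rx":0,"ry":0,"rz":0,"hand":0.065},{"dx":-0.0347,"dy":-0.0113,"dz":0,"rx":0,"ry":0,"rz":0,"hand":0.065}]'
python3 go.py 364.5 -299 150 31.5
$P '[{"dx":-0.0347,"dy":-0.0113,"dz":0,"rx":0,"ry":0,"rz":0,"hand":0.065},{"dx":-0.0347,"dy":-0.0113,"dz":0,"rx":0,"ry":0,"rz":0,"hand":0.065},{"dx":-0.0347,"dy":-0.0113,"dz":0,"rx":0,"ry":0,"rz":0,"hand":0.065},{"dx":-0.0347,"dy":-0.0113,"dz":0,"rx":0,"ry":0,"rz":0,"hand":0.065},{"dx":-0.0347,"dy":-0.0113,"dz":0,"rx":0,"ry":0,"rz":0,"hand":0.065},{"dx":-0.0347,"dy":-0.0113,"dz":0,"rx":0,"ry":0,"rz":0,"hand":0.065},{"dx":-0.0347,"dy":-0.0113,"dz":0,"rx":0,"ry":0,"rz":0,"hand":0.065},{"dx":-0.0347,"dy":-0.0113,"dz":0,"rx":0,"ry":0,"rz":0,"hand":0.065},{"dx":-0.0347,"dy":-0.0113,"dz":0,"rx":0,"ry":0,"rz":0,"hand":0.065},{"dx":-0.0347,"dy":-0.0113,"dz":0,"rx":0,"ry":0,"rz":0,"hand":0.065},{"dx":-0.0347,"dy":-0.0113,"dz":0,"rx":0,"ry":0,"rz":0,"hand":0.065},{"dx":-0.0347,"dy":-0.0113,"dz":0,"rx":0,"ry":0,"rz":0,"hand":0.065}]'
python3 go.py 364.5 -299 2 31.5
```

```text
clock: 0.6
position: [0.1598, 0.552, 0.1502]
ee_rot: [0.0, 0.491, 0.871, -0.0]
contact_force: [0.1, -0.8, -0.3]
width: 0.0649
gripper_force: 0.0
clock: 1.6
position: [0.2615, 0.1249, 0.1513]
ee_rot: [0.0, 0.488, 0.873, 0.0]
contact_force: [1.5, -1.2, 0.2]
width: 0.065
gripper_force: 0.0
cur psi 31.57 q6 -19.89  rz 0.07 (0.0 rows) shift mm [-415.3 -133.7    1.3] rows 10.5 tilt [0.0004 0.0001] t 1.6
clock: 2.6
position: [0.3636, -0.3011, 0.1508]
ee_rot: [-0.0, 0.489, 0.872, 0.0]
contact_force: [0.8, -0.4, 0.3]
width: 0.0644
gripper_force: 0.0
cur psi 31.45 q6 -79.55  rz -0.05 (0.0 rows) shift mm [  1.2   1.8 148.8] rows 3.6 tilt [-0.0004  0.0008] t 2.6
```

```bash
P="python3 -m pendant"
$P '[{"dx":0.0012,"dy":0.0018,"dz":0.03,"rx":0,"ry":0,"rz":0,"hand":0.065},{"dx":0,"dy":0,"dz":0.04,"rx":0,"ry":0,"rz":0,"hand":0.065},{"dx":0,"dy":0,"dz":0.04,"rx":0,"ry":0,"rz":0,"hand":0.065},{"dx":0,"dy":0,"dz":0.025,"rx":0,"ry":0,"rz":0,"hand":0.065},{"dx":0,"dy":0,"dz":0.01,"rx":0,"ry":0,"rz":0,"hand":0.065},{"dx":0,"dy":0,"dz":0.0035,"rx":0,"ry":0,"rz":0,"hand":0.065},{"dx":0,"dy":0,"dz":0,"rx":0,"ry":0,"rz":0,"hand":0.05},{"dx":0,"dy":0,"dz":0,"rx":0,"ry":0,"rz":0,"hand":0.04},{"dx":0,"dy":0,"dz":0,"rx":0,"ry":0,"rz":0,"hand":0.04},{"dx":0,"dy":0,"dz":0,"rx":0,"ry":0,"rz":0,"hand":0.04}]' 20
python3 go.py 364.5 -299 2 31.5
$P '[{"dx":0,"dy":0,"dz":0,"rx":0,"ry":0,"rz":0,"hand":0.06},{"dx":0,"dy":0,"dz":0,"rx":0,"ry":0,"rz":0,"hand":0.065},{"dx":0,"dy":0,"dz":0,"rx":0,"ry":0,"rz":0,"hand":0.065},{"dx":0,"dy":0,"dz":-0.03,"rx":0,"ry":0,"rz":0,"hand":0.065},{"dx":0,"dy":0,"dz":0,"rx":0,"ry":0,"rz":-7,"hand":0.065},{"dx":0,"dy":0,"dz":0,"rx":0,"ry":0,"rz":-7,"hand":0.065},{"dx":0,"dy":0,"dz":0,"rx":0,"ry":0,"rz":-7,"hand":0.065},{"dx":0,"dy":0,"dz":0,"rx":0,"ry":0,"rz":-7,"hand":0.065},{"dx":0,"dy":0,"dz":0,"rx":0,"ry":0,"rz":-7,"hand":0.065},{"dx":0,"dy":0,"dz":0,"rx":0,"ry":0,"rz":-7,"hand":0.065},{"dx":0,"dy":0,"dz":0,"rx":0,"ry":0,"rz":-7,"hand":0.065},{"dx":0,"dy":0,"dz":0,"rx":0,"ry":0,"rz":-7,"hand":0.065}]'
```

```text
clock: 3.43
position: [0.3655, -0.2982, 0.0039]
ee_rot: [0.001, 0.489, 0.873, -0.0]
contact_force: [-0.2, -1.0, 0.5]
width: 0.0434
gripper_force: 20.8
cur psi 31.51 q6 -79.18  rz 0.01 (0.0 rows) shift mm [-0.2 -1.3  1.9] rows 0.1 tilt [ 0.0019 -0.002 ] t 3.43
clock: 4.43
position: [0.3648, -0.2974, 0.0329]
ee_rot: [0.0, 0.019, 1.0, -0.0]
contact_force: [0.6, 0.3, 0.6]
width: 0.0646
gripper_force: 0.0
```

```bash
P="python3 -m pendant"
$P '[{"dx":0,"dy":0,"dz":0,"rx":0,"ry":0,"rz":7,"hand":0.065},{"dx":0,"dy":0,"dz":0,"rx":0,"ry":0,"rz":7,"hand":0.065},{"dx":0,"dy":0,"dz":0,"rx":0,"ry":0,"rz":7,"hand":0.065},{"dx":0,"dy":0,"dz":0,"rx":0,"ry":0,"rz":7,"hand":0.065},{"dx":0,"dy":0,"dz":0,"rx":0,"ry":0,"rz":7,"hand":0.065},{"dx":0,"dy":0,"dz":0,"rx":0,"ry":0,"rz":7,"hand":0.065},{"dx":0,"dy":0,"dz":0,"rx":0,"ry":0,"rz":7,"hand":0.065},{"dx":0,"dy":0,"dz":0,"rx":0,"ry":0,"rz":7,"hand":0.065},{"dx":0,"dy":0,"dz":0,"rx":0,"ry":0,"rz":7,"hand":0.065},{"dx":0,"dy":0,"dz":0,"rx":0,"ry":0,"rz":7,"hand":0.065}]' >/dev/null
$P '[{"dx":0,"dy":0,"dz":0,"rx":0,"ry":0,"rz":7,"hand":0.065},{"dx":0,"dy":0,"dz":0,"rx":0,"ry":0,"rz":7,"hand":0.065},{"dx":0,"dy":0,"dz":0,"rx":0,"ry":0,"rz":7,"hand":0.065},{"dx":0,"dy":0,"dz":0,"rx":0,"ry":0,"rz":7,"hand":0.065},{"dx":0,"dy":0,"dz":0,"rx":0,"ry":0,"rz":7,"hand":0.065},{"dx":0,"dy":0,"dz":0,"rx":0,"ry":0,"rz":7,"hand":0.065},{"dx":0,"dy":0,"dz":0,"rx":0,"ry":0,"rz":7,"hand":0.065},{"dx":0,"dy":0,"dz":0,"rx":0,"ry":0,"rz":7,"hand":0.065},{"dx":0,"dy":0,"dz":0,"rx":0,"ry":0,"rz":7,"hand":0.065},{"dx":0,"dy":0,"dz":0,"rx":0,"ry":0,"rz":7,"hand":0.065},{"dx":0,"dy":0,"dz":0,"rx":0,"ry":0,"rz":6,"hand":0.065}]'
python3 go.py 365.2 -298.2 2 -58.5
```

```text
clock: 6.18
position: [0.3648, -0.2974, 0.0329]
ee_rot: [0.0, 0.963, 0.269, 0.0]
contact_force: [0.8, 0.2, 0.3]
width: 0.0651
gripper_force: 0.0
cur psi -58.82 q6 11.15  rz -0.32 (0.0 rows) shift mm [-0.1  0.8 30.9] rows 0.7 tilt [ 0.0002 -0.0001] t 6.18
```

```bash
P="python3 -m pendant"
$P '[{"dx":0,"dy":0,"dz":0.02,"rx":0,"ry":0,"rz":-0.3,"hand":0.065},{"dx":0,"dy":0,"dz":0.0105,"rx":0,"ry":0,"rz":0,"hand":0.065},{"dx":0,"dy":0,"dz":0,"rx":0,"ry":0,"rz":0,"hand":0.05},{"dx":0,"dy":0,"dz":0,"rx":0,"ry":0,"rz":0,"hand":0.04},{"dx":0,"dy":0,"dz":0,"rx":0,"ry":0,"rz":0,"hand":0.04},{"dx":0,"dy":0,"dz":0,"rx":0,"ry":0,"rz":0,"hand":0.04}]' 25
$P '[{"dx":0,"dy":0,"dz":-0.01,"rx":0,"ry":0,"rz":0,"hand":0.04},{"dx":0,"dy":0,"dz":-0.03,"rx":0,"ry":0,"rz":0,"hand":0.04},{"dx":0,"dy":0,"dz":-0.03,"rx":0,"ry":0,"rz":-7,"hand":0.04},{"dx":0,"dy":0,"dz":-0.03,"rx":0,"ry":0,"rz":-7,"hand":0.04},{"dx":0,"dy":0,"dz":0,"rx":0,"ry":0,"rz":-7,"hand":0.04},{"dx":0,"dy":0,"dz":0,"rx":0,"ry":0,"rz":-7,"hand":0.04},{"dx":0,"dy":0,"dz":0,"rx":0,"ry":0,"rz":-7,"hand":0.04},{"dx":0,"dy":0,"dz":0,"rx":0,"ry":0,"rz":-7,"hand":0.04},{"dx":0,"dy":0,"dz":0,"rx":0,"ry":0,"rz":-2,"hand":0.04}]'
python3 go.py 615 131.7 102 -14.6
```

```text
clock: 6.68
position: [0.3653, -0.2979, 0.0029]
ee_rot: [0.001, 0.962, 0.274, 0.0]
contact_force: [0.1, 0.1, -0.2]
width: 0.0433
gripper_force: 25.4
clock: 7.43
position: [0.365, -0.2976, 0.1031]
ee_rot: [0.001, 0.788, 0.616, 0.0]
contact_force: [0.2, -0.3, -0.2]
width: 0.0434
gripper_force: 25.7
cur psi -13.93 q6 -33.75  rz 0.67 (0.1 rows) shift mm [478.5 133.7   0.9] rows 11.9 tilt [ 0.0012 -0.0012] t 7.43
```

```bash
P="python3 -m pendant"
$P '[{"dx":0.034,"dy":0.0095,"dz":0,"rx":0,"ry":0,"rz":0.6,"hand":0.04},{"dx":0.034,"dy":0.0095,"dz":0,"rx":0,"ry":0,"rz":0,"hand":0.04},{"dx":0.034,"dy":0.0095,"dz":0,"rx":0,"ry":0,"rz":0,"hand":0.04},{"dx":0.034,"dy":0.0095,"dz":0,"rx":0,"ry":0,"rz":0,"hand":0.04},{"dx":0.034,"dy":0.0095,"dz":0,"rx":0,"ry":0,"rz":0,"hand":0.04},{"dx":0.034,"dy":0.0095,"dz":0,"rx":0,"ry":0,"rz":0,"hand":0.04},{"dx":0.034,"dy":0.0095,"dz":0,"rx":0,"ry":0,"rz":0,"hand":0.04},{"dx":0.034,"dy":0.0095,"dz":0,"rx":0,"ry":0,"rz":0,"hand":0.04},{"dx":0.034,"dy":0.0095,"dz":0,"rx":0,"ry":0,"rz":0,"hand":0.04},{"dx":0.034,"dy":0.0095,"dz":0,"rx":0,"ry":0,"rz":0,"hand":0.04},{"dx":0.034,"dy":0.0095,"dz":0,"rx":0,"ry":0,"rz":0,"hand":0.04},{"dx":0.034,"dy":0.0095,"dz":0,"rx":0,"ry":0,"rz":0,"hand":0.04}]' >/dev/null
$P '[{"dx":0.034,"dy":0.0095,"dz":0,"rx":0,"ry":0,"rz":0,"hand":0.04},{"dx":0.034,"dy":0.0095,"dz":0,"rx":0,"ry":0,"rz":0,"hand":0.04},{"dx":0,"dy":0,"dz":0,"rx":0,"ry":0,"rz":0,"hand":0.04},{"dx":0,"dy":0,"dz":0,"rx":0,"ry":0,"rz":0,"hand":0.04}]'
python3 go.py 615 131.7 11 -14.6
```

```text
clock: 8.77
position: [0.6153, 0.1307, 0.1026]
ee_rot: [0.0, 0.791, 0.611, 0.0]
contact_force: [1.0, -0.1, -0.5]
width: 0.0431
gripper_force: 25.7
cur psi -14.62 q6 20.28  rz -0.02 (0.0 rows) shift mm [ 0.9 -0.7 91.6] rows 2.2 tilt [0.0011 0.0001] t 8.77
```

```bash
P="python3 -m pendant"
$P '[{"dx":0.001,"dy":-0.0007,"dz":0.035,"rx":0,"ry":0,"rz":0,"hand":0.04},{"dx":0,"dy":0,"dz":0.03,"rx":0,"ry":0,"rz":0,"hand":0.04},{"dx":0,"dy":0,"dz":0.015,"rx":0,"ry":0,"rz":0,"hand":0.04},{"dx":0,"dy":0,"dz":0.007,"rx":0,"ry":0,"rz":0,"hand":0.04},{"dx":0,"dy":0,"dz":0.003,"rx":0,"ry":0,"rz":0,"hand":0.04},{"dx":0,"dy":0,"dz":0.001,"rx":0,"ry":0,"rz":0,"hand":0.04},{"dx":0,"dy":0,"dz":0,"rx":0,"ry":0,"rz":0,"hand":0.04},{"dx":0,"dy":0,"dz":0,"rx":0,"ry":0,"rz":0,"hand":0.04}]'
```

```text
clock: 9.43
position: [0.6153, 0.1299, 0.0128]
ee_rot: [0.001, 0.792, 0.61, 0.001]
contact_force: [-0.5, 0.2, -0.3]
width: 0.043
gripper_force: 25.7
```

```bash
P="python3 -m pendant"
$P '[{"dx":0.001,"dy":-0.0012,"dz":0.001,"rx":0,"ry":0,"rz":0,"hand":0.04},{"dx":0,"dy":0,"dz":0.001,"rx":0,"ry":0,"rz":0,"hand":0.04},{"dx":0,"dy":0,"dz":0,"rx":0,"ry":0,"rz":0,"hand":0.04},{"dx":0,"dy":0,"dz":0,"rx":0,"ry":0,"rz":0,"hand":0.04}]'
python3 go.py 615 131.7 11 -14.6
```

```text
clock: 9.77
position: [0.6138, 0.1316, 0.0101]
ee_rot: [0.0, 0.792, 0.61, 0.001]
contact_force: [0.2, 0.7, 4.6]
width: 0.0429
gripper_force: 26.1
cur psi -14.79 q6 20.53  rz -0.19 (0.0 rows) shift mm [ 0.4  1.2 -0.9] rows 0.0 tilt [0.0013 0.0004] t 9.77
```

```bash
P="python3 -m pendant"
$P '[{"dx":0,"dy":0,"dz":0,"rx":0,"ry":0,"rz":0,"hand":0.052},{"dx":0,"dy":0,"dz":0,"rx":0,"ry":0,"rz":0,"hand":0.06},{"dx":0,"dy":0,"dz":0,"rx":0,"ry":0,"rz":0,"hand":0.065},{"dx":0,"dy":0,"dz":-0.02,"rx":0,"ry":0,"rz":0,"hand":0.065},{"dx":0,"dy":0,"dz":-0.04,"rx":0,"ry":0,"rz":0,"hand":0.065},{"dx":0,"dy":0,"dz":-0.04,"rx":0,"ry":0,"rz":0,"hand":0.065}]'
python3 go.py 559 327 112 -37.5
```

```text
clock: 10.27
position: [0.6116, 0.1312, 0.1083]
ee_rot: [-0.001, 0.792, 0.61, -0.002]
contact_force: [1.8, 0.6, -0.4]
width: 0.0649
gripper_force: 0.0
cur psi -14.80 q6 20.53  rz 22.70 (3.2 rows) shift mm [ 123.3 -160.9   -3.1] rows 4.9 tilt [-0.0054 -0.0005] t 10.27
```

```bash
P="python3 -m pendant"
$P '[{"dx":0,"dy":0,"dz":0,"rx":0,"ry":0,"rz":5.68,"hand":0.065},{"dx":0,"dy":0,"dz":0,"rx":0,"ry":0,"rz":5.68,"hand":0.065},{"dx":0,"dy":0,"dz":0,"rx":0,"ry":0,"rz":5.68,"hand":0.065},{"dx":0,"dy":0,"dz":0,"rx":0,"ry":0,"rz":5.68,"hand":0.065},{"dx":0.02,"dy":-0.0268,"dz":0,"rx":0,"ry":0,"rz":0,"hand":0.065},{"dx":0.02,"dy":-0.0268,"dz":0,"rx":0,"ry":0,"rz":0,"hand":0.065},{"dx":0.02,"dy":-0.0268,"dz":0,"rx":0,"ry":0,"rz":0,"hand":0.065},{"dx":0.02,"dy":-0.0268,"dz":0,"rx":0,"ry":0,"rz":0,"hand":0.065},{"dx":0.02,"dy":-0.0268,"dz":0,"rx":0,"ry":0,"rz":0,"hand":0.065},{"dx":0.02,"dy":-0.0268,"dz":0,"rx":0,"ry":0,"rz":0,"hand":0.065},{"dx":0,"dy":0,"dz":0,"rx":0,"ry":0,"rz":0,"hand":0.065},{"dx":0,"dy":0,"dz":0,"rx":0,"ry":0,"rz":0,"hand":0.065}]'
python3 - <<'E'
from fit import *
from rig import manip
d={n:manip.get_image(n) for n in("top","scene")}; pickle.dump(d,open("im1.pkl","wb"))
p=np.array([[.614,.1316,.018]])
for n in d:
    im=d[n]; u=proj(im,p)[0]
    q=fit([im],"cocoa",[u],14,20,z=.008); print(n,u.round(),np.round(q[0][:2]*1e3,1),np.degrees(q[0][2])%90,round(q[1],3))
h=[cv2.resize(d[n]["frame"][int(v)-40:int(v)+40,int(u)-40:int(u)+40],(400,400),interpolation=cv2.INTER_CUBIC) for n in d for u,v in proj(d[n],p)]
cv2.imwrite("pics/c1.png",np.hstack(h)[:,:,::-1])
E
python3 go.py 559 327 2 -37.5
```

```text
clock: 11.27
position: [0.5579, 0.3261, 0.1089]
ee_rot: [0.0, 0.896, 0.444, -0.0]
contact_force: [-0.4, 0.3, -0.3]
width: 0.0648
gripper_force: 0.0
top [237. 156.] [612.  130.7] 74.79317849274838 0.034
scene [346. 226.] [616.6 132. ] 75.51534778446401 0.013
cur psi -37.49 q6 61.47  rz 0.01 (0.0 rows) shift mm [  2.7  -1.6 107. ] rows 2.6 tilt [-0.0004 -0.001 ] t 11.37
```

View pics/c1.png

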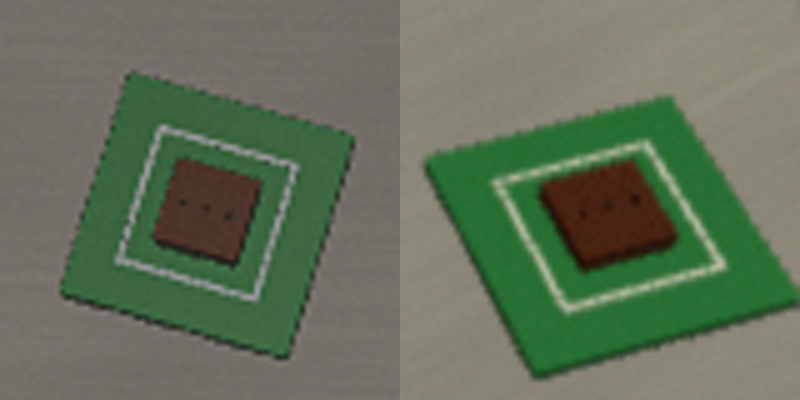

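The crop shows the cocoa biscuit lying flat in the middle of the white outline (top px 237,156), less than 1 mm off the board's centre. The mean of the two cameras agrees with the TCP. Next, golden.

```bash
P="python3 -m pendant"
$P '[{"dx":0.0018,"dy":-0.0007,"dz":0.035,"rx":0,"ry":0,"rz":0.3,"hand":0.065},{"dx":0,"dy":0,"dz":0.04,"rx":0,"ry":0,"rz":0,"hand":0.065},{"dx":0,"dy":0,"dz":0.02,"rx":0,"ry":0,"rz":0,"hand":0.065},{"dx":0,"dy":0,"dz":0.01,"rx":0,"ry":0,"rz":0,"hand":0.065},{"dx":0,"dy":0,"dz":0.0015,"rx":0,"ry":0,"rz":0,"hand":0.065},{"dx":0,"dy":0,"dz":0,"rx":0,"ry":0,"rz":0,"hand":0.05},{"dx":0,"dy":0,"dz":0,"rx":0,"ry":0,"rz":0,"hand":0.04},{"dx":0,"dy":0,"dz":0,"rx":0,"ry":0,"rz":0,"hand":0.04},{"dx":0,"dy":0,"dz":0,"rx":0,"ry":0,"rz":0,"hand":0.04}]'
$P '[{"dx":0,"dy":0,"dz":-0.01,"rx":0,"ry":0,"rz":0,"hand":0.04},{"dx":0,"dy":0,"dz":-0.03,"rx":0,"ry":0,"rz":0,"hand":0.04},{"dx":0,"dy":0,"dz":-0.03,"rx":0,"ry":0,"rz":-5.8,"hand":0.04},{"dx":0,"dy":0,"dz":-0.03,"rx":0,"ry":0,"rz":-5.8,"hand":0.04},{"dx":0,"dy":0,"dz":0,"rx":0,"ry":0,"rz":-5.8,"hand":0.04},{"dx":0,"dy":0,"dz":0,"rx":0,"ry":0,"rz":-5.8,"hand":0.04},{"dx":0,"dy":0,"dz":0,"rx":0,"ry":0,"rz":0,"hand":0.04}]'
python3 go.py 614.2 131.5 102 -14.6
```

```text
clock: 12.12
position: [0.5606, 0.3268, 0.0046]
ee_rot: [0.0, 0.898, 0.44, 0.002]
contact_force: [0.0, -0.2, 0.5]
width: 0.0428
gripper_force: 25.4
clock: 12.7
position: [0.5599, 0.3268, 0.1052]
ee_rot: [0.0, 0.791, 0.612, 0.002]
contact_force: [-0.1, -0.8, -0.6]
width: 0.0428
gripper_force: 25.6
cur psi -14.51 q6 38.63  rz 0.09 (0.0 rows) shift mm [-175.3  101.8    3.1] rows 4.9 tilt [0.0031 0.0015] t 12.7
```

```bash
P="python3 -m pendant"
$P '[{"dx":-0.0292,"dy":0.017,"dz":0,"rx":0,"ry":0,"rz":0,"hand":0.04},{"dx":-0.0292,"dy":0.017,"dz":0,"rx":0,"ry":0,"rz":0,"hand":0.04},{"dx":-0.0292,"dy":0.017,"dz":0,"rx":0,"ry":0,"rz":0,"hand":0.04},{"dx":-0.0292,"dy":0.017,"dz":0,"rx":0,"ry":0,"rz":0,"hand":0.04},{"dx":-0.0292,"dy":0.017,"dz":0,"rx":0,"ry":0,"rz":0,"hand":0.04},{"dx":-0.0292,"dy":0.017,"dz":0,"rx":0,"ry":0,"rz":0,"hand":0.04},{"dx":0,"dy":0,"dz":0.03,"rx":0,"ry":0,"rz":0,"hand":0.04},{"dx":0,"dy":0,"dz":0.025,"rx":0,"ry":0,"rz":0,"hand":0.04},{"dx":0,"dy":0,"dz":0.015,"rx":0,"ry":0,"rz":0,"hand":0.04},{"dx":0,"dy":0,"dz":0,"rx":0,"ry":0,"rz":0,"hand":0.04},{"dx":0,"dy":0,"dz":0,"rx":0,"ry":0,"rz":0,"hand":0.04}]'
python3 go.py 614.2 131.5 24 -14.6
```

```text
clock: 13.62
position: [0.6133, 0.131, 0.0324]
ee_rot: [-0.001, 0.792, 0.611, -0.001]
contact_force: [-0.3, -0.6, 0.2]
width: 0.043
gripper_force: 25.6
cur psi -14.71 q6 20.41  rz -0.11 (0.0 rows) shift mm [0.7 0.8 8.4] rows 0.2 tilt [-0.0018 -0.0001] t 13.62
```

```bash
P="python3 -m pendant"
$P '[{"dx":0.0006,"dy":0.0006,"dz":0.004,"rx":0,"ry":0,"rz":0,"hand":0.04},{"dx":0,"dy":0,"dz":0.003,"rx":0,"ry":0,"rz":0,"hand":0.04},{"dx":0,"dy":0,"dz":0,"rx":0,"ry":0,"rz":0,"hand":0.04}]'
$P '[{"dx":0,"dy":0,"dz":0.001,"rx":0,"ry":0,"rz":0,"hand":0.04},{"dx":0,"dy":0,"dz":0,"rx":0,"ry":0,"rz":0,"hand":0.04},{"dx":0,"dy":0,"dz":0,"rx":0,"ry":0,"rz":0,"hand":0.04}]'
```

```text
clock: 13.87
position: [0.615, 0.1319, 0.0264]
ee_rot: [0.0, 0.791, 0.611, 0.001]
contact_force: [0.0, 0.4, 0.4]
width: 0.0432
gripper_force: 25.6
clock: 14.12
position: [0.6147, 0.1317, 0.0252]
ee_rot: [0.0, 0.791, 0.611, 0.0]
contact_force: [0.8, 0.7, -0.4]
width: 0.0429
gripper_force: 25.6
```

```bash
P="python3 -m pendant"
$P '[{"dx":0,"dy":0,"dz":0.001,"rx":0,"ry":0,"rz":0,"hand":0.04},{"dx":0,"dy":0,"dz":0,"rx":0,"ry":0,"rz":0,"hand":0.04},{"dx":0,"dy":0,"dz":0,"rx":0,"ry":0,"rz":0,"hand":0.04}]'
$P '[{"dx":0,"dy":0,"dz":0.0006,"rx":0,"ry":0,"rz":0,"hand":0.04},{"dx":0,"dy":0,"dz":0,"rx":0,"ry":0,"rz":0,"hand":0.04},{"dx":0,"dy":0,"dz":0,"rx":0,"ry":0,"rz":0,"hand":0.04}]'
```

```text
clock: 14.37
position: [0.6146, 0.1315, 0.0238]
ee_rot: [-0.0, 0.791, 0.611, 0.0]
contact_force: [-0.4, 0.3, 0.5]
width: 0.0426
gripper_force: 25.6
clock: 14.62
position: [0.6147, 0.1315, 0.0235]
ee_rot: [0.0, 0.791, 0.611, 0.0]
contact_force: [-0.6, -0.7, 2.8]
width: 0.0429
gripper_force: 25.9
```

```bash
P="python3 -m pendant"
$P '[{"dx":0,"dy":0,"dz":0,"rx":0,"ry":0,"rz":0,"hand":0.052},{"dx":0,"dy":0,"dz":0,"rx":0,"ry":0,"rz":0,"hand":0.06},{"dx":0,"dy":0,"dz":0,"rx":0,"ry":0,"rz":0,"hand":0.065},{"dx":0,"dy":0,"dz":-0.02,"rx":0,"ry":0,"rz":0,"hand":0.065},{"dx":0,"dy":0,"dz":-0.04,"rx":0,"ry":0,"rz":0,"hand":0.085},{"dx":0,"dy":0,"dz":-0.04,"rx":0,"ry":0,"rz":0,"hand":0.085},{"dx":0,"dy":0,"dz":0,"rx":0,"ry":0,"rz":7,"hand":0.085},{"dx":0,"dy":0,"dz":0,"rx":0,"ry":0,"rz":7,"hand":0.085},{"dx":0,"dy":0,"dz":0,"rx":0,"ry":0,"rz":7,"hand":0.085},{"dx":0,"dy":0,"dz":0,"rx":0,"ry":0,"rz":7,"hand":0.085},{"dx":0,"dy":0,"dz":0,"rx":0,"ry":0,"rz":7,"hand":0.085},{"dx":0,"dy":0,"dz":0,"rx":0,"ry":0,"rz":2.8,"hand":0.085}]'
python3 go.py 364.3 297.6 120 -52.4
```

```text
clock: 15.62
position: [0.6144, 0.1316, 0.1231]
ee_rot: [-0.0, 0.947, 0.32, -0.0]
contact_force: [0.1, -0.7, 0.3]
width: 0.0852
gripper_force: 0.0
cur psi -52.69 q6 58.43  rz -0.29 (0.0 rows) shift mm [ -96.9 -284.2    3.1] rows 7.2 tilt [-0.0002  0.0001] t 15.62
```

```bash
P="python3 -m pendant"
$P '[{"dx":-0.0121,"dy":-0.0355,"dz":0,"rx":0,"ry":0,"rz":-0.3,"hand":0.085},{"dx":-0.0121,"dy":-0.0355,"dz":0,"rx":0,"ry":0,"rz":0,"hand":0.085},{"dx":-0.0121,"dy":-0.0355,"dz":0,"rx":0,"ry":0,"rz":0,"hand":0.085},{"dx":-0.0121,"dy":-0.0355,"dz":0,"rx":0,"ry":0,"rz":0,"hand":0.085},{"dx":-0.0121,"dy":-0.0355,"dz":0,"rx":0,"ry":0,"rz":0,"hand":0.085},{"dx":-0.0121,"dy":-0.0355,"dz":0,"rx":0,"ry":0,"rz":0,"hand":0.085},{"dx":-0.0121,"dy":-0.0355,"dz":0,"rx":0,"ry":0,"rz":0,"hand":0.085},{"dx":-0.0121,"dy":-0.0355,"dz":0,"rx":0,"ry":0,"rz":0,"hand":0.085},{"dx":0,"dy":0,"dz":0.03,"rx":0,"ry":0,"rz":0,"hand":0.085},{"dx":0,"dy":0,"dz":0.02,"rx":0,"ry":0,"rz":0,"hand":0.085},{"dx":0,"dy":0,"dz":0,"rx":0,"ry":0,"rz":0,"hand":0.085},{"dx":0,"dy":0,"dz":0,"rx":0,"ry":0,"rz":0,"hand":0.085}]'
python3 go.py 364.3 297.6 4 -52.4
python3 - <<'E'
from fit import *
from rig import manip
d={n:manip.get_image(n) for n in("top","scene")}; pickle.dump(d,open("im2.pkl","wb"))
p=np.array([[.6145,.1315,.029]])
for n in d:
    im=d[n]; u=proj(im,p)[0]
    q=fit([im],"golden",[u],13,45,z=.019); print(n,u.round(),np.round(q[0][:2]*1e3,1),np.degrees(q[0][2])%90,round(q[1],3))
E
```

```text
clock: 16.62
position: [0.3632, 0.2961, 0.0727]
ee_rot: [0.0, 0.946, 0.325, -0.001]
contact_force: [1.1, 0.4, 0.8]
width: 0.0849
gripper_force: 0.0
cur psi -52.09 q6 82.77  rz 0.31 (0.0 rows) shift mm [ 1.9 -0.5 68.7] rows 1.6 tilt [-0.0019 -0.0011] t 16.62Traceback (most recent call last):
  File "<stdin>", line 7, in <module>
  File "fit.py", line 39, in fit
    ms=[mask(im,*p,r,T,name!="plate") for im,p in zip(ims,px)]
        ~~~~^^^^^^^^^^^^^^^^^^^^^^^^^
  File "fit.py", line 26, in mask
    big=max(range(1,n),key=lambda i:st[i,4]-20*S*np.hypot(*(ce[i]-r*S)))
ValueError: max() iterable argument is empty
```

```bash
P="python3 -m pendant"
$P '[{"dx":0.0018,"dy":-0.0005,"dz":0.025,"rx":0,"ry":0,"rz":0,"hand":0.085},{"dx":0,"dy":0,"dz":0.025,"rx":0,"ry":0,"rz":0,"hand":0.085},{"dx":0,"dy":0,"dz":0.012,"rx":0,"ry":0,"rz":0,"hand":0.085},{"dx":0,"dy":0,"dz":0.0045,"rx":0,"ry":0,"rz":0,"hand":0.085},{"dx":0,"dy":0,"dz":0,"rx":0,"ry":0,"rz":0,"hand":0.07},{"dx":0,"dy":0,"dz":0,"rx":0,"ry":0,"rz":0,"hand":0.06},{"dx":0,"dy":0,"dz":0,"rx":0,"ry":0,"rz":0,"hand":0.06},{"dx":0,"dy":0,"dz":0,"rx":0,"ry":0,"rz":0,"hand":0.06},{"dx":0,"dy":0,"dz":0,"rx":0,"ry":0,"rz":0,"hand":0.06}]' 45
python3 - <<'E'
from fit import *
d=pickle.load(open("im2.pkl","rb"))
p=np.array([[.6145,.1315,.029]])
h=[cv2.resize(d[n]["frame"][int(v)-40:int(v)+40,int(u)-40:int(u)+40],(400,400),interpolation=cv2.INTER_CUBIC) for n in d for u,v in proj(d[n],p)]
cv2.imwrite("pics/c2.png",np.hstack(h)[:,:,::-1])
for n in d:
    im=d[n]; u=proj(im,p)[0]
    for T in (20,30):
        q=fit([im],"golden",[u],20,T,z=.019); print(n,u.round(),np.round(q[0][:2]*1e3,1),np.degrees(q[0][2])%90,round(q[1],3))
E
```

```text
clock: 17.47
position: [0.3662, 0.2985, 0.0079]
ee_rot: [-0.0, 0.946, 0.325, 0.002]
contact_force: [0.3, -1.3, 5.3]
width: 0.0645
gripper_force: 51.1
top [237. 155.] [611.5 130.2] 76.25983335926058 0.098
top [237. 155.] [611.4 129.8] 75.87041607095134 0.052
scene [347. 223.] [628.8 126.9] 78.77037259015329 0.62
scene [347. 223.] [625.7 121.7] 79.87210945169251 0.382
```

View pics/c2.png

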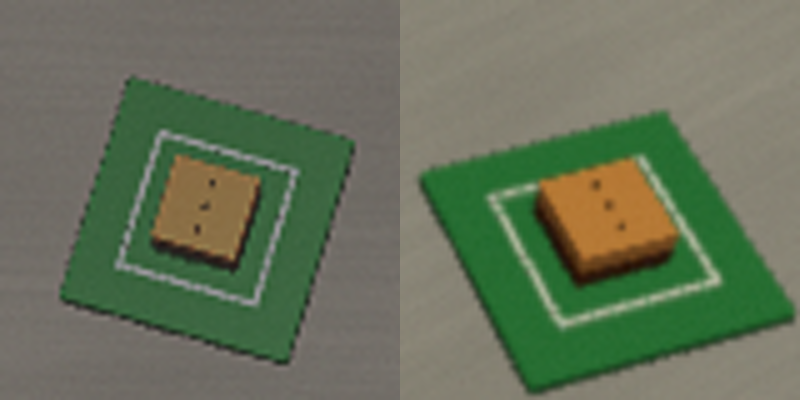

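Golden sits squarely on cocoa (top px 237,155; scene px 347,223). The frame is gripped, so I'll lift and carry it.

```bash
P="python3 -m pendant"
$P '[{"dx":0,"dy":0,"dz":-0.01,"rx":0,"ry":0,"rz":0,"hand":0.06},{"dx":0,"dy":0,"dz":-0.02,"rx":0,"ry":0,"rz":0,"hand":0.06},{"dx":0,"dy":0,"dz":-0.03,"rx":0,"ry":0,"rz":0,"hand":0.06},{"dx":0,"dy":0,"dz":-0.03,"rx":0,"ry":0,"rz":-5.4,"hand":0.06},{"dx":0,"dy":0,"dz":-0.02,"rx":0,"ry":0,"rz":-5.4,"hand":0.06},{"dx":0,"dy":0,"dz":0,"rx":0,"ry":0,"rz":-5.4,"hand":0.06},{"dx":0,"dy":0,"dz":0,"rx":0,"ry":0,"rz":-5.4,"hand":0.06},{"dx":0,"dy":0,"dz":0,"rx":0,"ry":0,"rz":-5.4,"hand":0.06},{"dx":0,"dy":0,"dz":0,"rx":0,"ry":0,"rz":-5.4,"hand":0.06},{"dx":0,"dy":0,"dz":0,"rx":0,"ry":0,"rz":-5.4,"hand":0.06},{"dx":0,"dy":0,"dz":0,"rx":0,"ry":0,"rz":0,"hand":0.06}]'
python3 go.py 614.3 131.5 118 -14.6
```

```text
clock: 18.38
position: [0.3647, 0.2978, 0.1169]
ee_rot: [-0.0, 0.789, 0.614, 0.0]
contact_force: [-0.6, 0.1, -1.5]
width: 0.0648
gripper_force: 50.4
cur psi -14.22 q6 44.97  rz 0.38 (0.1 rows) shift mm [-98.  283.4  -1.1] rows 7.2 tilt [0.     0.0001] t 18.38
```

```bash
P="python3 -m pendant"
$P '[{"dx":-0.0109,"dy":0.0315,"dz":0,"rx":0,"ry":0,"rz":0.3,"hand":0.06},{"dx":-0.0109,"dy":0.0315,"dz":0,"rx":0,"ry":0,"rz":0,"hand":0.06},{"dx":-0.0109,"dy":0.0315,"dz":0,"rx":0,"ry":0,"rz":0,"hand":0.06},{"dx":-0.0109,"dy":0.0315,"dz":0,"rx":0,"ry":0,"rz":0,"hand":0.06},{"dx":-0.0109,"dy":0.0315,"dz":0,"rx":0,"ry":0,"rz":0,"hand":0.06},{"dx":-0.0109,"dy":0.0315,"dz":0,"rx":0,"ry":0,"rz":0,"hand":0.06},{"dx":-0.0109,"dy":0.0315,"dz":0,"rx":0,"ry":0,"rz":0,"hand":0.06},{"dx":-0.0109,"dy":0.0315,"dz":0,"rx":0,"ry":0,"rz":0,"hand":0.06},{"dx":-0.0109,"dy":0.0315,"dz":0,"rx":0,"ry":0,"rz":0,"hand":0.06},{"dx":0,"dy":0,"dz":0.03,"rx":0,"ry":0,"rz":0,"hand":0.06},{"dx":0,"dy":0,"dz":0.02,"rx":0,"ry":0,"rz":0,"hand":0.06},{"dx":0,"dy":0,"dz":0,"rx":0,"ry":0,"rz":0,"hand":0.06}]'
$P '[{"dx":0,"dy":0,"dz":0,"rx":0,"ry":0,"rz":0,"hand":0.06}]'
python3 go.py 614.3 131.5 16 -14.6
python3 - <<'E'
from fit import *
from rig import manip
d={n:manip.get_image(n) for n in("top","scene")}
p=np.array([[.6145,.1315,.05]])
h=[cv2.resize(d[n]["frame"][int(v)-40:int(v)+40,int(u)-40:int(u)+40],(400,400),interpolation=cv2.INTER_CUBIC) for n in d for u,v in proj(d[n],p)]
cv2.imwrite("pics/c3.png",np.hstack(h)[:,:,::-1])
E
```

```text
clock: 19.38
position: [0.6114, 0.1305, 0.0621]
ee_rot: [-0.003, 0.792, 0.61, -0.004]
contact_force: [-0.1, 0.6, -1.7]
width: 0.0646
gripper_force: 50.6
clock: 19.47
position: [0.6134, 0.1314, 0.0655]
ee_rot: [-0.001, 0.792, 0.611, -0.002]
contact_force: [0.3, 0.2, -0.1]
width: 0.065
gripper_force: 50.6
cur psi -14.71 q6 20.44  rz -0.11 (0.0 rows) shift mm [ 0.4  1.  49.5] rows 1.2 tilt [-0.0036 -0.0002] t 19.47
```

View pics/c3.png

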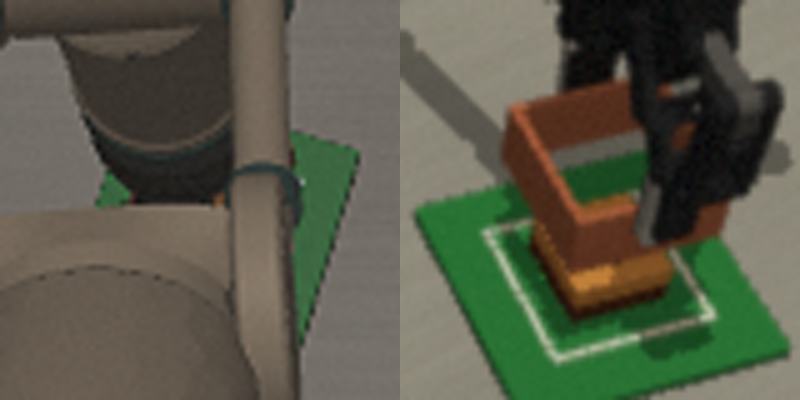

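The scene view shows the frame held level and centred over the biscuits; the arm hides the top view. Lowering.

```bash
P="python3 -m pendant"
$P '[{"dx":0,"dy":0,"dz":0.015,"rx":0,"ry":0,"rz":0,"hand":0.06},{"dx":0,"dy":0,"dz":0.015,"rx":0,"ry":0,"rz":0,"hand":0.06},{"dx":0,"dy":0,"dz":0.01,"rx":0,"ry":0,"rz":0,"hand":0.06},{"dx":0,"dy":0,"dz":0.005,"rx":0,"ry":0,"rz":0,"hand":0.06},{"dx":0,"dy":0,"dz":0,"rx":0,"ry":0,"rz":0,"hand":0.06},{"dx":0,"dy":0,"dz":0,"rx":0,"ry":0,"rz":0,"hand":0.06}]'
python3 go.py 614.3 131.5 16 -14.6
$P '[{"dx":0,"dy":0,"dz":0.001,"rx":0,"ry":0,"rz":0,"hand":0.06},{"dx":0,"dy":0,"dz":0.001,"rx":0,"ry":0,"rz":0,"hand":0.06},{"dx":0,"dy":0,"dz":0,"rx":0,"ry":0,"rz":0,"hand":0.06},{"dx":0,"dy":0,"dz":0,"rx":0,"ry":0,"rz":0,"hand":0.06}]'
```

```text
clock: 20.07
position: [0.6151, 0.1318, 0.0224]
ee_rot: [0.0, 0.791, 0.611, 0.0]
contact_force: [-0.3, 0.3, -1.2]
width: 0.0648
gripper_force: 50.7
cur psi -14.61 q6 20.37  rz -0.01 (0.0 rows) shift mm [-0.5 -0.7  6.4] rows 0.2 tilt [0.0011 0.0002] t 20.07
clock: 20.4
position: [0.6148, 0.1316, 0.02]
ee_rot: [0.0, 0.791, 0.611, 0.0]
contact_force: [-1.1, 0.7, -1.8]
width: 0.065
gripper_force: 50.7
```

```bash
P="python3 -m pendant"
$P '[{"dx":0,"dy":0,"dz":0.001,"rx":0,"ry":0,"rz":0,"hand":0.06},{"dx":0,"dy":0,"dz":0.001,"rx":0,"ry":0,"rz":0,"hand":0.06},{"dx":0,"dy":0,"dz":0,"rx":0,"ry":0,"rz":0,"hand":0.06},{"dx":0,"dy":0,"dz":0,"rx":0,"ry":0,"rz":0,"hand":0.06}]'
$P '[{"dx":0,"dy":0,"dz":0.001,"rx":0,"ry":0,"rz":0,"hand":0.06},{"dx":0,"dy":0,"dz":0,"rx":0,"ry":0,"rz":0,"hand":0.06},{"dx":0,"dy":0,"dz":0,"rx":0,"ry":0,"rz":0,"hand":0.06}]'
```

```text
clock: 20.73
position: [0.6146, 0.1316, 0.0176]
ee_rot: [-0.0, 0.791, 0.611, -0.0]
contact_force: [-0.1, 0.5, -1.3]
width: 0.0649
gripper_force: 50.7
clock: 20.98
position: [0.6146, 0.1316, 0.0166]
ee_rot: [-0.0, 0.791, 0.611, -0.0]
contact_force: [-0.5, -0.3, -2.2]
width: 0.065
gripper_force: 50.7
```

```bash
P="python3 -m pendant"
$P '[{"dx":0,"dy":0,"dz":0.001,"rx":0,"ry":0,"rz":0,"hand":0.06},{"dx":0,"dy":0,"dz":0,"rx":0,"ry":0,"rz":0,"hand":0.06},{"dx":0,"dy":0,"dz":0,"rx":0,"ry":0,"rz":0,"hand":0.06}]'
$P '[{"dx":0,"dy":0,"dz":0.0006,"rx":0,"ry":0,"rz":0,"hand":0.06},{"dx":0,"dy":0,"dz":0,"rx":0,"ry":0,"rz":0,"hand":0.06},{"dx":0,"dy":0,"dz":0,"rx":0,"ry":0,"rz":0,"hand":0.06}]'
```

```text
clock: 21.23
position: [0.6148, 0.1316, 0.0159]
ee_rot: [0.0, 0.791, 0.611, 0.0]
contact_force: [-0.6, -0.3, 0.1]
width: 0.065
gripper_force: 50.9
clock: 21.48
position: [0.6149, 0.1316, 0.016]
ee_rot: [0.0, 0.791, 0.611, 0.0]
contact_force: [-1.5, -1.2, 6.4]
width: 0.0651
gripper_force: 51.5
```

```bash
P="python3 -m pendant"
$P '[{"dx":0,"dy":0,"dz":0,"rx":0,"ry":0,"rz":0,"hand":0.07},{"dx":0,"dy":0,"dz":0,"rx":0,"ry":0,"rz":0,"hand":0.08},{"dx":0,"dy":0,"dz":0,"rx":0,"ry":0,"rz":0,"hand":0.085},{"dx":0,"dy":0,"dz":0,"rx":0,"ry":0,"rz":0,"hand":0.085},{"dx":0,"dy":0,"dz":-0.015,"rx":0,"ry":0,"rz":0,"hand":0.085},{"dx":0,"dy":0,"dz":-0.03,"rx":0,"ry":0,"rz":0,"hand":0.085},{"dx":0,"dy":0,"dz":-0.035,"rx":0,"ry":0,"rz":0,"hand":0.085},{"dx":0,"dy":0,"dz":-0.035,"rx":0,"ry":0,"rz":0,"hand":0.06},{"dx":0,"dy":0,"dz":0,"rx":0,"ry":0,"rz":0,"hand":0.045}]'
python3 - <<'E'
from fit import *
d=pickle.load(open("im0.pkl","rb"))
M["knob"]=[cyl(.018,.006,.05)]
import fit as F
for n,(u,v) in(("top",(341,154)),("scene",(244,287))):
    im=d[n]; r=16; f=im["frame"][v-r:v+r,u-r:u+r]
    b=cv2.resize(f,None,fx=S,fy=S,interpolation=cv2.INTER_CUBIC).astype(np.float32)
    m=((b[:,:,0]-b[:,:,1:].max(2))>35).astype(np.uint8)
    F.mask=lambda *a,m=m,o=(u-r,v-r):(m,o)
    q=fit([im],"knob",[(u,v)],r,0,yaw=0); print(n,np.round(q[0][:2]*1e3,1),q[1],m.mean())
E
python3 go.py 623.5 -122.8 130 -14.6
```

```text
clock: 22.23
position: [0.6194, 0.1322, 0.1375]
ee_rot: [0.004, 0.791, 0.611, 0.006]
contact_force: [1.1, 1.2, 0.7]
width: 0.0634
gripper_force: 0.0
top [ 623.6 -124.9] 0.48238805970149257 0.0396881103515625
scene [ 624.6 -122. ] 0.1405753275955649 0.169281005859375
cur psi -14.61 q6 20.36  rz -0.01 (0.0 rows) shift mm [-245.7   68.1    7.2] rows 6.1 tilt [0.0139 0.0015] t 22.23
```

```bash
P="python3 -m pendant"
$P '[{"dx":-0.0352,"dy":0.0098,"dz":0,"rx":0,"ry":0,"rz":0,"hand":0.045},{"dx":-0.0352,"dy":0.0098,"dz":0,"rx":0,"ry":0,"rz":0,"hand":0.045},{"dx":-0.0352,"dy":0.0098,"dz":0,"rx":0,"ry":0,"rz":0,"hand":0.045},{"dx":-0.0352,"dy":0.0098,"dz":0,"rx":0,"ry":0,"rz":0,"hand":0.045},{"dx":-0.0352,"dy":0.0098,"dz":0,"rx":0,"ry":0,"rz":0,"hand":0.045},{"dx":-0.0352,"dy":0.0098,"dz":0,"rx":0,"ry":0,"rz":0,"hand":0.045},{"dx":-0.0352,"dy":0.0098,"dz":0,"rx":0,"ry":0,"rz":0,"hand":0.045},{"dx":0,"dy":0,"dz":0.03,"rx":0,"ry":0,"rz":0,"hand":0.045},{"dx":0,"dy":0,"dz":0.02,"rx":0,"ry":0,"rz":0,"hand":0.045},{"dx":0,"dy":0,"dz":0,"rx":0,"ry":0,"rz":0,"hand":0.045},{"dx":0,"dy":0,"dz":0,"rx":0,"ry":0,"rz":0,"hand":0.045},{"dx":0,"dy":0,"dz":0,"rx":0,"ry":0,"rz":0,"hand":0.045}]'
python3 go.py 624 -123.3 31 -14.6
python3 - <<'E'
from fit import *
from rig import manip
d={n:manip.get_image(n) for n in("top","scene")}; pickle.dump(d,open("im3.pkl","wb"))
p=[np.array([[.6145,.1315,.03]]),np.array([[.624,-.1233,.04]])]
h=[cv2.resize(d[n]["frame"][max(0,int(v)-40):int(v)+40,int(u)-40:int(u)+40],(400,300),interpolation=cv2.INTER_CUBIC) for k in p for n in d for u,v in proj(d[n],k)]
cv2.imwrite("pics/c4.png",np.vstack([np.hstack(h[:2]),np.hstack(h[2:])])[:,:,::-1])
for n in d:
    im=d[n]; u=proj(im,np.array([[.6145,.1315,.023]]))[0]; print(u.round())
E
```

```text
clock: 23.23
position: [0.6197, -0.124, 0.0809]
ee_rot: [0.001, 0.791, 0.612, 0.0]
contact_force: [0.0, -0.8, 0.2]
width: 0.0451
gripper_force: 0.0
cur psi -14.59 q6 -3.04  rz 0.01 (0.0 rows) shift mm [ 1.8  4.  49.9] rows 1.2 tilt [ 0.0014 -0.0003] t 23.23
[237. 155.]
[347. 225.]
```

View pics/c4.png

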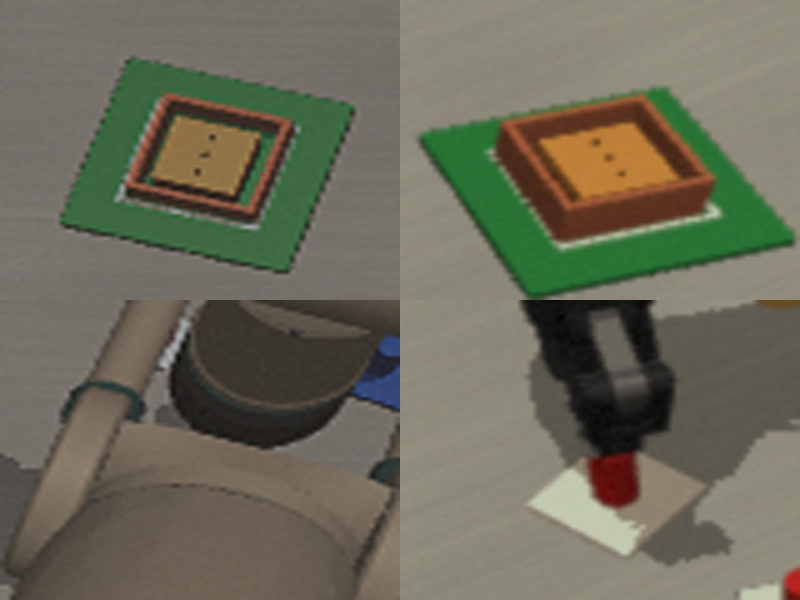

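The frame stands flat around both biscuits, with a gap all round (top px 237,155). The gripper is over the large plate's knob.

```bash
P="python3 -m pendant"
$P '[{"dx":0.0018,"dy":0.004,"dz":0,"rx":0,"ry":0,"rz":0,"hand":0.045},{"dx":0,"dy":0,"dz":0.02,"rx":0,"ry":0,"rz":0,"hand":0.045},{"dx":0,"dy":0,"dz":0.02,"rx":0,"ry":0,"rz":0,"hand":0.045},{"dx":0,"dy":0,"dz":0.009,"rx":0,"ry":0,"rz":0,"hand":0.045},{"dx":0,"dy":0,"dz":0,"rx":0,"ry":0,"rz":0,"hand":0.03},{"dx":0,"dy":0,"dz":0,"rx":0,"ry":0,"rz":0,"hand":0.015},{"dx":0,"dy":0,"dz":0,"rx":0,"ry":0,"rz":0,"hand":0.012},{"dx":0,"dy":0,"dz":0,"rx":0,"ry":0,"rz":0,"hand":0.012},{"dx":0,"dy":0,"dz":0,"rx":0,"ry":0,"rz":0,"hand":0.012}]' 40
python3 - <<'E'
from fit import *
import fit as F
d=pickle.load(open("im3.pkl","rb"))
for n in d:
    im=d[n]; r=30; u,v=proj(im,np.array([[.6145,.1315,.023]]))[0].astype(int)
    b=cv2.resize(im["frame"][v-r:v+r,u-r:u+r],None,fx=S,fy=S,interpolation=cv2.INTER_CUBIC).astype(np.float32)
    m=((b[:,:,0]-b[:,:,1])>12).astype(np.uint8)
    k=cv2.connectedComponentsWithStats(m); m=(k[1]==1+np.argmax(k[2][1:,4])).astype(np.uint8)
    cv2.fillConvexPoly(m,cv2.convexHull(np.vstack(cv2.findContours(m,0,1)[0])),1)
    F.mask=lambda *a,m=m,o=(u-r,v-r):(m,o)
    q=fit([im],"frame",[(u,v)],r,0,z=.008); print(n,np.round(q[0][:2]*1e3,1),np.degrees(q[0][2])%90,q[1])
E
```

```text
clock: 24.08
position: [0.6239, -0.1236, 0.0322]
ee_rot: [0.001, 0.791, 0.611, 0.001]
contact_force: [-0.3, -0.3, -1.0]
width: 0.0166
gripper_force: 39.0
top [613.6 128.2] 75.20646032235891 0.017850686052486298
scene [617.  129.6] 75.2407060420554 0.010244874349251254
```

```bash
P="python3 -m pendant"
$P '[{"dx":0,"dy":0,"dz":-0.01,"rx":0,"ry":0,"rz":0,"hand":0.012},{"dx":0,"dy":0,"dz":-0.02,"rx":0,"ry":0,"rz":0,"hand":0.012},{"dx":0,"dy":0,"dz":-0.03,"rx":0,"ry":0,"rz":0,"hand":0.012},{"dx":0,"dy":0,"dz":-0.02,"rx":0,"ry":0,"rz":7.1,"hand":0.012},{"dx":0,"dy":0,"dz":-0.02,"rx":0,"ry":0,"rz":7.1,"hand":0.012},{"dx":0,"dy":0,"dz":0,"rx":0,"ry":0,"rz":7.1,"hand":0.012},{"dx":0,"dy":0,"dz":0,"rx":0,"ry":0,"rz":7.1,"hand":0.012},{"dx":0,"dy":0,"dz":0,"rx":0,"ry":0,"rz":7.1,"hand":0.012},{"dx":0,"dy":0,"dz":0,"rx":0,"ry":0,"rz":0,"hand":0.012},{"dx":0,"dy":0,"dz":0,"rx":0,"ry":0,"rz":0,"hand":0.012}]'
python3 go.py 614.9 129.8 132 -50.2
```

```text
clock: 24.92
position: [0.6233, -0.1235, 0.132]
ee_rot: [0.0, 0.94, 0.343, 0.0]
contact_force: [-0.3, 0.2, 0.4]
width: 0.0163
gripper_force: 39.1
cur psi -49.94 q6 32.46  rz 0.26 (0.0 rows) shift mm [ 1.556e+02 -2.000e+02 -1.000e-01] rows 6.1 tilt [ 0.0011 -0.0002] t 24.92
```

```bash
P="python3 -m pendant"
$P '[{"dx":0.0195,"dy":-0.025,"dz":0,"rx":0,"ry":0,"rz":0.2,"hand":0.012},{"dx":0.0195,"dy":-0.025,"dz":0,"rx":0,"ry":0,"rz":0,"hand":0.012},{"dx":0.0195,"dy":-0.025,"dz":0,"rx":0,"ry":0,"rz":0,"hand":0.012},{"dx":0.0195,"dy":-0.025,"dz":0,"rx":0,"ry":0,"rz":0,"hand":0.012},{"dx":0.0195,"dy":-0.025,"dz":0,"rx":0,"ry":0,"rz":0,"hand":0.012},{"dx":0.0195,"dy":-0.025,"dz":0,"rx":0,"ry":0,"rz":0,"hand":0.012},{"dx":0.0195,"dy":-0.025,"dz":0,"rx":0,"ry":0,"rz":0,"hand":0.012},{"dx":0.0195,"dy":-0.025,"dz":0,"rx":0,"ry":0,"rz":0,"hand":0.012},{"dx":0,"dy":0,"dz":0.03,"rx":0,"ry":0,"rz":0,"hand":0.012},{"dx":0,"dy":0,"dz":0.015,"rx":0,"ry":0,"rz":0,"hand":0.012},{"dx":0,"dy":0,"dz":0,"rx":0,"ry":0,"rz":0,"hand":0.012},{"dx":0,"dy":0,"dz":0,"rx":0,"ry":0,"rz":0,"hand":0.012}]'
$P '[{"dx":0,"dy":0,"dz":0,"rx":0,"ry":0,"rz":0,"hand":0.012},{"dx":0,"dy":0,"dz":0,"rx":0,"ry":0,"rz":0,"hand":0.012}]'
python3 go.py 614.9 129.8 63 -50.2
python3 - <<'E'
from fit import *
from rig import manip
d={n:manip.get_image(n) for n in("scene",)}; pickle.dump(d,open("im4.pkl","wb"))
h=[cv2.resize(d[n]["frame"][int(v)-50:int(v)+50,int(u)-50:int(u)+50],(600,600),interpolation=cv2.INTER_CUBIC) for n in d for u,v in proj(d[n],np.array([[.6145,.1315,.05]]))]
cv2.imwrite("pics/c5.png",np.hstack(h)[:,:,::-1])
E
```

```text
clock: 25.92
position: [0.6148, 0.1302, 0.0856]
ee_rot: [-0.0, 0.94, 0.34, -0.001]
contact_force: [1.2, 0.5, 0.5]
width: 0.0162
gripper_force: 39.3
clock: 26.08
position: [0.6167, 0.1297, 0.0876]
ee_rot: [0.0, 0.941, 0.339, 0.001]
contact_force: [0.1, 0.1, -0.5]
width: 0.0163
gripper_force: 39.3
cur psi -50.32 q6 55.87  rz -0.12 (0.0 rows) shift mm [-1.4 -1.2 24.6] rows 0.6 tilt [0.0028 0.0004] t 26.08
```

View pics/c5.png

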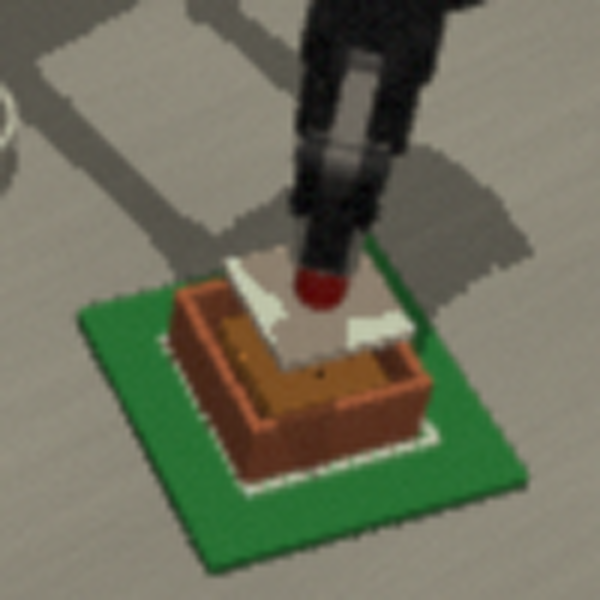

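The plate hangs level, square with the frame and above its opening (scene crop 320,300). Lowering slowly.

```bash
P="python3 -m pendant"
$P '[{"dx":0,"dy":0,"dz":0,"rx":0,"ry":0,"rz":0,"hand":0.012},{"dx":0,"dy":0,"dz":0,"rx":0,"ry":0,"rz":0,"hand":0.012}]'
python3 go.py 614.9 129.8 63 -50.2
$P '[{"dx":0,"dy":0,"dz":0.005,"rx":0,"ry":0,"rz":0,"hand":0.012},{"dx":0,"dy":0,"dz":0.005,"rx":0,"ry":0,"rz":0,"hand":0.012},{"dx":0,"dy":0,"dz":0.005,"rx":0,"ry":0,"rz":0,"hand":0.012},{"dx":0,"dy":0,"dz":0.004,"rx":0,"ry":0,"rz":0,"hand":0.012},{"dx":0,"dy":0,"dz":0.002,"rx":0,"ry":0,"rz":0,"hand":0.012},{"dx":0,"dy":0,"dz":0,"rx":0,"ry":0,"rz":0,"hand":0.012},{"dx":0,"dy":0,"dz":0,"rx":0,"ry":0,"rz":0,"hand":0.012}]'
python3 go.py 614.9 129.8 63 -50.2
```

```text
clock: 26.3
position: [0.616, 0.1298, 0.087]
ee_rot: [0.0, 0.941, 0.339, 0.001]
contact_force: [0.6, -0.4, -1.1]
width: 0.0166
gripper_force: 39.3
cur psi -50.33 q6 55.90  rz -0.13 (0.0 rows) shift mm [-0.9 -0.7 24. ] rows 0.6 tilt [0.0015 0.0003] t 26.3
clock: 26.88
position: [0.6153, 0.1301, 0.0648]
ee_rot: [-0.0, 0.941, 0.339, -0.0]
contact_force: [1.0, 0.7, -0.5]
width: 0.0163
gripper_force: 39.3
cur psi -50.31 q6 55.92  rz -0.11 (0.0 rows) shift mm [-0.5 -0.   1.8] rows 0.0 tilt [-0.0005  0.    ] t 26.88
```

```bash
P="python3 -m pendant"
$P '[{"dx":0,"dy":0,"dz":0.0008,"rx":0,"ry":0,"rz":0,"hand":0.012},{"dx":0,"dy":0,"dz":0.0004,"rx":0,"ry":0,"rz":0,"hand":0.012},{"dx":0,"dy":0,"dz":0,"rx":0,"ry":0,"rz":0,"hand":0.012},{"dx":0,"dy":0,"dz":0,"rx":0,"ry":0,"rz":0,"hand":0.012}]'
$P '[{"dx":0,"dy":0,"dz":0.0008,"rx":0,"ry":0,"rz":0,"hand":0.012},{"dx":0,"dy":0,"dz":0,"rx":0,"ry":0,"rz":0,"hand":0.012},{"dx":0,"dy":0,"dz":0,"rx":0,"ry":0,"rz":0,"hand":0.012}]'
```

```text
clock: 27.22
position: [0.6155, 0.1301, 0.064]
ee_rot: [0.0, 0.941, 0.339, 0.0]
contact_force: [0.4, -0.4, -0.7]
width: 0.0163
gripper_force: 39.3
clock: 27.47
position: [0.6154, 0.1301, 0.0631]
ee_rot: [-0.0, 0.941, 0.339, 0.0]
contact_force: [-0.3, -0.3, -0.8]
width: 0.0163
gripper_force: 39.3
```

```bash
P="python3 -m pendant"
$P '[{"dx":0,"dy":0,"dz":0.0005,"rx":0,"ry":0,"rz":0,"hand":0.012},{"dx":0,"dy":0,"dz":0,"rx":0,"ry":0,"rz":0,"hand":0.012},{"dx":0,"dy":0,"dz":0,"rx":0,"ry":0,"rz":0,"hand":0.012}]'
$P '[{"dx":0,"dy":0,"dz":0.0004,"rx":0,"ry":0,"rz":0,"hand":0.012},{"dx":0,"dy":0,"dz":0,"rx":0,"ry":0,"rz":0,"hand":0.012},{"dx":0,"dy":0,"dz":0,"rx":0,"ry":0,"rz":0,"hand":0.012}]'
```

```text
clock: 27.72
position: [0.6154, 0.1301, 0.0626]
ee_rot: [-0.0, 0.941, 0.339, -0.0]
contact_force: [-0.3, -0.3, -1.1]
width: 0.016
gripper_force: 39.3
clock: 27.97
position: [0.6154, 0.1301, 0.0622]
ee_rot: [-0.0, 0.941, 0.339, 0.0]
contact_force: [-0.2, -0.5, -0.7]
width: 0.0163
gripper_force: 39.3
```

```bash
P="python3 -m pendant"
$P '[{"dx":0,"dy":0,"dz":0.0004,"rx":0,"ry":0,"rz":0,"hand":0.012},{"dx":0,"dy":0,"dz":0,"rx":0,"ry":0,"rz":0,"hand":0.012},{"dx":0,"dy":0,"dz":0,"rx":0,"ry":0,"rz":0,"hand":0.012}]'
$P '[{"dx":0,"dy":0,"dz":0.0003,"rx":0,"ry":0,"rz":0,"hand":0.012},{"dx":0,"dy":0,"dz":0,"rx":0,"ry":0,"rz":0,"hand":0.012},{"dx":0,"dy":0,"dz":0,"rx":0,"ry":0,"rz":0,"hand":0.012}]'
```

```text
clock: 28.22
position: [0.6155, 0.1301, 0.0618]
ee_rot: [-0.0, 0.941, 0.339, 0.0]
contact_force: [0.2, -0.6, -0.3]
width: 0.0166
gripper_force: 39.3
clock: 28.47
position: [0.6156, 0.1301, 0.0618]
ee_rot: [0.0, 0.941, 0.339, 0.0]
contact_force: [-0.1, -0.7, 1.8]
width: 0.0163
gripper_force: 39.5
```

```bash
P="python3 -m pendant"
$P '[{"dx":0,"dy":0,"dz":0,"rx":0,"ry":0,"rz":0,"hand":0.022},{"dx":0,"dy":0,"dz":0,"rx":0,"ry":0,"rz":0,"hand":0.03},{"dx":0,"dy":0,"dz":0,"rx":0,"ry":0,"rz":0,"hand":0.04},{"dx":0,"dy":0,"dz":0,"rx":0,"ry":0,"rz":0,"hand":0.04},{"dx":0,"dy":0,"dz":-0.015,"rx":0,"ry":0,"rz":0,"hand":0.04},{"dx":0,"dy":0,"dz":-0.03,"rx":0,"ry":0,"rz":0,"hand":0.04},{"dx":0,"dy":0,"dz":-0.03,"rx":0,"ry":0,"rz":0,"hand":0.06},{"dx":0,"dy":0,"dz":0,"rx":0,"ry":0,"rz":0,"hand":0.08},{"dx":0,"dy":0,"dz":0,"rx":0,"ry":0,"rz":0,"hand":0.08}]'
python3 go.py 452.8 -91.3 136 -50.3
```

```text
clock: 29.22
position: [0.6169, 0.1303, 0.1387]
ee_rot: [0.001, 0.941, 0.339, 0.002]
contact_force: [0.3, 0.1, -0.4]
width: 0.0742
gripper_force: 0.0
cur psi -50.32 q6 55.91  rz -0.02 (0.0 rows) shift mm [-267.8   65.7    1.8] rows 6.6 tilt [0.0048 0.0006] t 29.22
```

```bash
P="python3 -m pendant"
$P '[{"dx":-0.0334,"dy":0.0083,"dz":0,"rx":0,"ry":0,"rz":0,"hand":0.08},{"dx":-0.0334,"dy":0.0083,"dz":0,"rx":0,"ry":0,"rz":0,"hand":0.08},{"dx":-0.0334,"dy":0.0083,"dz":0,"rx":0,"ry":0,"rz":0,"hand":0.08},{"dx":-0.0334,"dy":0.0083,"dz":0,"rx":0,"ry":0,"rz":0,"hand":0.08},{"dx":-0.0334,"dy":0.0083,"dz":0,"rx":0,"ry":0,"rz":0,"hand":0.08},{"dx":-0.0334,"dy":0.0083,"dz":0,"rx":0,"ry":0,"rz":0,"hand":0.08},{"dx":-0.0334,"dy":0.0083,"dz":0,"rx":0,"ry":0,"rz":0,"hand":0.08},{"dx":-0.0334,"dy":0.0083,"dz":0,"rx":0,"ry":0,"rz":0,"hand":0.08},{"dx":0,"dy":0,"dz":0.03,"rx":0,"ry":0,"rz":0,"hand":0.08},{"dx":0,"dy":0,"dz":0.02,"rx":0,"ry":0,"rz":0,"hand":0.08},{"dx":0,"dy":0,"dz":0,"rx":0,"ry":0,"rz":0,"hand":0.08},{"dx":0,"dy":0,"dz":0,"rx":0,"ry":0,"rz":0,"hand":0.08}]'
python3 go.py 452.8 -91.3 23 -50.3
python3 - <<'E'
from fit import *
import fit as F
from rig import manip
d={n:manip.get_image(n) for n in("top","scene")}; pickle.dump(d,open("im5.pkl","wb"))
p=[np.array([[.6145,.1315,.04]])]
h=[cv2.resize(d[n]["frame"][int(v)-40:int(v)+40,int(u)-40:int(u)+40],(400,400),interpolation=cv2.INTER_CUBIC) for k in p for n in d for u,v in proj(d[n],k)]
cv2.imwrite("pics/c6.png",np.hstack(h)[:,:,::-1])
M["knob"]=[cyl(.018,.018,.05)]
for n in d:
    im=d[n]; r=16; u,v=proj(im,np.array([[.6155,.130,.065]]))[0].astype(int)
    b=cv2.resize(im["frame"][v-r:v+r,u-r:u+r],None,fx=S,fy=S,interpolation=cv2.INTER_CUBIC).astype(np.float32)
    m=((b[:,:,0]-2.2*b[:,:,1])>20).astype(np.uint8)
    ys,xs=np.nonzero(m); print(n,m.mean(),np.c_[xs.mean()/S+u-r,ys.mean()/S+v-r], ray(im,xs.mean()/S+u-r,ys.mean()/S+v-r,.07)*1e3)
E
```

```text
clock: 30.22
position: [0.4506, -0.0912, 0.0851]
ee_rot: [-0.002, 0.941, 0.339, -0.002]
contact_force: [0.5, -0.4, -0.3]
width: 0.0798
gripper_force: 0.0
cur psi -50.34 q6 30.21  rz -0.04 (0.0 rows) shift mm [ 1.7  1.7 62.1] rows 1.5 tilt [-0.0042  0.0017] t 30.22
top 0.027435302734375 [[236.693896   149.61144327]] [615.88335953 129.21371921  70.        ]
scene 0.1315460205078125 [[350.73010672 214.89677822]] [625.51534488 123.64633644  70.        ]
```

View pics/c6.png

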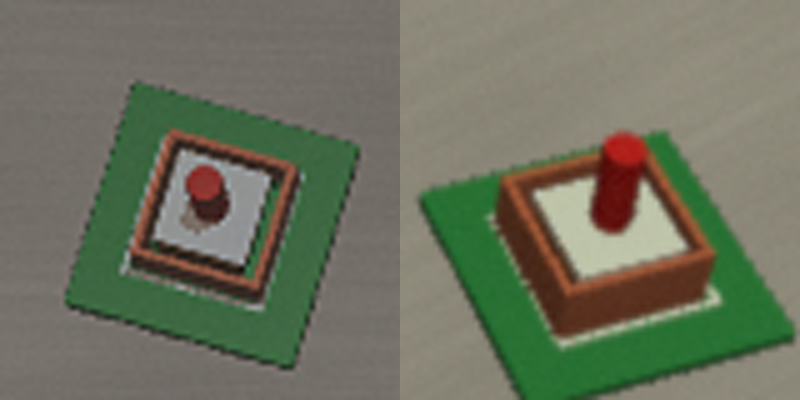

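The plate lies flat in the frame with its knob up (top crop 205,183 for the knob's top; scene crop 625,150). Next, the weight.

```bash
P="python3 -m pendant"
python3 go.py 452.8 -91.3 23 -50.3
$P '[{"dx":0.001,"dy":0.001,"dz":0.02,"rx":0,"ry":0,"rz":0,"hand":0.08},{"dx":0,"dy":0,"dz":0.02,"rx":0,"ry":0,"rz":0,"hand":0.08},{"dx":0,"dy":0,"dz":0.015,"rx":0,"ry":0,"rz":0,"hand":0.08},{"dx":0,"dy":0,"dz":0.006,"rx":0,"ry":0,"rz":0,"hand":0.08},{"dx":0,"dy":0,"dz":0,"rx":0,"ry":0,"rz":0,"hand":0.06},{"dx":0,"dy":0,"dz":0,"rx":0,"ry":0,"rz":0,"hand":0.045},{"dx":0,"dy":0,"dz":0,"rx":0,"ry":0,"rz":0,"hand":0.042},{"dx":0,"dy":0,"dz":0,"rx":0,"ry":0,"rz":0,"hand":0.042},{"dx":0,"dy":0,"dz":0,"rx":0,"ry":0,"rz":0,"hand":0.042},{"dx":0,"dy":0,"dz":0,"rx":0,"ry":0,"rz":0,"hand":0.042}]' 70
python3 go.py 452.8 -91.3 23 -50.3
```

```text
cur psi -50.29 q6 30.21  rz 0.01 (0.0 rows) shift mm [ 0.1 -0.2 63.8] rows 1.5 tilt [ 0.0005 -0.    ] t 30.32
clock: 31.15
position: [0.4543, -0.0915, 0.0273]
ee_rot: [0.0, 0.941, 0.339, 0.001]
contact_force: [-2.7, 2.1, 6.7]
width: 0.0471
gripper_force: 70.7
cur psi -50.33 q6 30.26  rz -0.03 (0.0 rows) shift mm [-1.  -1.1  4.3] rows 0.1 tilt [0.0019 0.0001] t 31.15
```

```bash
P="python3 -m pendant"
$P '[{"dx":0,"dy":0,"dz":-0.01,"rx":0,"ry":0,"rz":0,"hand":0.042},{"dx":0,"dy":0,"dz":-0.02,"rx":0,"ry":0,"rz":0,"hand":0.042},{"dx":0,"dy":0,"dz":-0.03,"rx":0,"ry":0,"rz":0,"hand":0.042},{"dx":0,"dy":0,"dz":-0.03,"rx":0,"ry":0,"rz":0,"hand":0.042},{"dx":0,"dy":0,"dz":-0.02,"rx":0,"ry":0,"rz":0,"hand":0.042},{"dx":0,"dy":0,"dz":0,"rx":0,"ry":0,"rz":0,"hand":0.042},{"dx":0,"dy":0,"dz":0,"rx":0,"ry":0,"rz":0,"hand":0.042}]'
python3 go.py 615.5 129.7 135 -50.3
```

```text
clock: 31.73
position: [0.4544, -0.0919, 0.1368]
ee_rot: [0.001, 0.941, 0.34, 0.001]
contact_force: [-0.2, -0.3, -2.5]
width: 0.0473
gripper_force: 73.0
cur psi -50.30 q6 30.25  rz -0.00 (0.0 rows) shift mm [265.6 -67.6   2.1] rows 6.6 tilt [ 0.0035 -0.0012] t 31.73
```

```bash
P="python3 -m pendant"
$P '[{"dx":0.0296,"dy":-0.0075,"dz":0,"rx":0,"ry":0,"rz":0,"hand":0.042},{"dx":0.0296,"dy":-0.0075,"dz":0,"rx":0,"ry":0,"rz":0,"hand":0.042},{"dx":0.0296,"dy":-0.0075,"dz":0,"rx":0,"ry":0,"rz":0,"hand":0.042},{"dx":0.0296,"dy":-0.0075,"dz":0,"rx":0,"ry":0,"rz":0,"hand":0.042},{"dx":0.0296,"dy":-0.0075,"dz":0,"rx":0,"ry":0,"rz":0,"hand":0.042},{"dx":0.0296,"dy":-0.0075,"dz":0,"rx":0,"ry":0,"rz":0,"hand":0.042},{"dx":0.0296,"dy":-0.0075,"dz":0,"rx":0,"ry":0,"rz":0,"hand":0.042},{"dx":0.0296,"dy":-0.0075,"dz":0,"rx":0,"ry":0,"rz":0,"hand":0.042},{"dx":0.0296,"dy":-0.0075,"dz":0,"rx":0,"ry":0,"rz":0,"hand":0.042},{"dx":0,"dy":0,"dz":0,"rx":0,"ry":0,"rz":0,"hand":0.042},{"dx":0,"dy":0,"dz":0,"rx":0,"ry":0,"rz":0,"hand":0.042},{"dx":0,"dy":0,"dz":0,"rx":0,"ry":0,"rz":0,"hand":0.042}]'
$P '[{"dx":0,"dy":0,"dz":0,"rx":0,"ry":0,"rz":0,"hand":0.042},{"dx":0,"dy":0,"dz":0,"rx":0,"ry":0,"rz":0,"hand":0.042},{"dx":0,"dy":0,"dz":0,"rx":0,"ry":0,"rz":0,"hand":0.042}]'
python3 go.py 615.5 129.7 64 -50.3
python3 - <<'E'
from fit import *
from rig import manip
d={n:manip.get_image(n) for n in("scene","top")}; pickle.dump(d,open("im6.pkl","wb"))
h=[cv2.resize(d[n]["frame"][int(v)-45:int(v)+45,int(u)-45:int(u)+45],(400,400),interpolation=cv2.INTER_CUBIC) for n in d for u,v in proj(d[n],np.array([[.6145,.1315,.08]]))]
cv2.imwrite("pics/c7.png",np.hstack(h)[:,:,::-1])
E
```

```text
clock: 32.73
position: [0.6137, 0.13, 0.1331]
ee_rot: [-0.0, 0.941, 0.34, -0.003]
contact_force: [-0.0, -0.5, -4.2]
width: 0.0468
gripper_force: 73.0
clock: 32.98
position: [0.6149, 0.1295, 0.1354]
ee_rot: [-0.0, 0.941, 0.339, -0.0]
contact_force: [0.6, -0.7, -3.1]
width: 0.0471
gripper_force: 73.0
cur psi -50.38 q6 55.93  rz -0.08 (0.0 rows) shift mm [ 0.6  0.2 71.4] rows 1.7 tilt [-0.0006 -0.0001] t 32.98
```

View pics/c7.png

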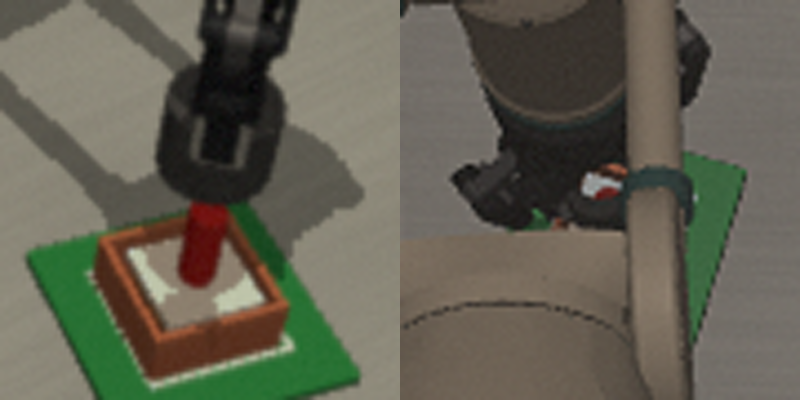

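The scene view shows the ring hanging upright over the red knob (crop 218,170 against knob top 208,210), in line with it once perspective is allowed for. Lowering in stages while watching the force.

```bash
P="python3 -m pendant"
$P '[{"dx":0.001,"dy":0,"dz":0.01,"rx":0,"ry":0,"rz":0,"hand":0.042},{"dx":0,"dy":0,"dz":0.01,"rx":0,"ry":0,"rz":0,"hand":0.042},{"dx":0,"dy":0,"dz":0.008,"rx":0,"ry":0,"rz":0,"hand":0.042},{"dx":0,"dy":0,"dz":0.005,"rx":0,"ry":0,"rz":0,"hand":0.042},{"dx":0,"dy":0,"dz":0.003,"rx":0,"ry":0,"rz":0,"hand":0.042},{"dx":0,"dy":0,"dz":0,"rx":0,"ry":0,"rz":0,"hand":0.042}]'
python3 go.py 615.5 129.7 64 -50.3
python3 - <<'E'
from fit import *
from rig import manip
d={n:manip.get_image(n) for n in("scene",)}
h=[cv2.resize(d[n]["frame"][int(v)-45:int(v)+45,int(u)-45:int(u)+45],(500,500),interpolation=cv2.INTER_CUBIC) for n in d for u,v in proj(d[n],np.array([[.6145,.1315,.08]]))]
cv2.imwrite("pics/c8.png",np.hstack(h)[:,:,::-1])
E
```

```text
clock: 33.58
position: [0.6156, 0.1309, 0.0981]
ee_rot: [-0.0, 0.941, 0.339, -0.001]
contact_force: [0.1, 0.5, -3.4]
width: 0.0475
gripper_force: 73.0
cur psi -50.31 q6 55.98  rz -0.01 (0.0 rows) shift mm [-0.8  0.9 34.1] rows 0.8 tilt [-0.0024 -0.0001] t 33.58
```

View pics/c8.png

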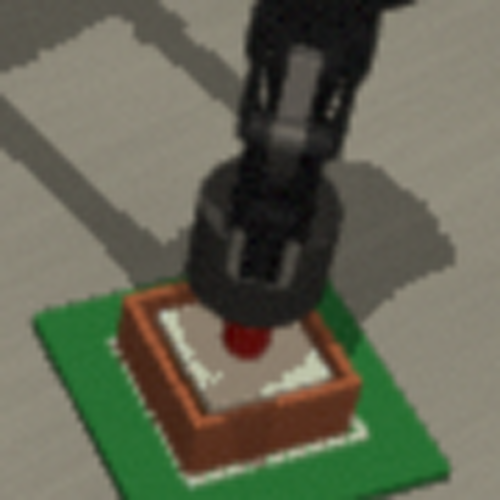

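The knob is inside the ring and the force still equals the weight alone, so there is no contact. Continuing down.

```bash
P="python3 -m pendant"
$P '[{"dx":0,"dy":0,"dz":0.008,"rx":0,"ry":0,"rz":0,"hand":0.042},{"dx":0,"dy":0,"dz":0.008,"rx":0,"ry":0,"rz":0,"hand":0.042},{"dx":0,"dy":0,"dz":0.006,"rx":0,"ry":0,"rz":0,"hand":0.042},{"dx":0,"dy":0,"dz":0.004,"rx":0,"ry":0,"rz":0,"hand":0.042},{"dx":0,"dy":0,"dz":0.002,"rx":0,"ry":0,"rz":0,"hand":0.042},{"dx":0,"dy":0,"dz":0,"rx":0,"ry":0,"rz":0,"hand":0.042},{"dx":0,"dy":0,"dz":0,"rx":0,"ry":0,"rz":0,"hand":0.042}]'
$P '[{"dx":0,"dy":0,"dz":0.002,"rx":0,"ry":0,"rz":0,"hand":0.042},{"dx":0,"dy":0,"dz":0.001,"rx":0,"ry":0,"rz":0,"hand":0.042},{"dx":0,"dy":0,"dz":0,"rx":0,"ry":0,"rz":0,"hand":0.042},{"dx":0,"dy":0,"dz":0,"rx":0,"ry":0,"rz":0,"hand":0.042}]'
```

```text
clock: 34.22
position: [0.6164, 0.131, 0.0715]
ee_rot: [-0.0, 0.941, 0.339, 0.0]
contact_force: [0.3, 0.3, -2.8]
width: 0.0472
gripper_force: 73.0
clock: 34.55
position: [0.6163, 0.131, 0.0686]
ee_rot: [-0.0, 0.941, 0.339, 0.0]
contact_force: [0.4, -0.2, -3.7]
width: 0.047
gripper_force: 73.0
```

```bash
P="python3 -m pendant"
$P '[{"dx":0,"dy":0.0008,"dz":0.0012,"rx":0,"ry":0,"rz":0,"hand":0.042},{"dx":0,"dy":0,"dz":0.0012,"rx":0,"ry":0,"rz":0,"hand":0.042},{"dx":0,"dy":0,"dz":0,"rx":0,"ry":0,"rz":0,"hand":0.042},{"dx":0,"dy":0,"dz":0,"rx":0,"ry":0,"rz":0,"hand":0.042}]'
$P '[{"dx":0,"dy":0,"dz":0.001,"rx":0,"ry":0,"rz":0,"hand":0.042},{"dx":0,"dy":0,"dz":0.0006,"rx":0,"ry":0,"rz":0,"hand":0.042},{"dx":0,"dy":0,"dz":0,"rx":0,"ry":0,"rz":0,"hand":0.042},{"dx":0,"dy":0,"dz":0,"rx":0,"ry":0,"rz":0,"hand":0.042}]'
```

```text
clock: 34.88
position: [0.6167, 0.1303, 0.066]
ee_rot: [-0.0, 0.941, 0.339, -0.0]
contact_force: [-0.1, -1.2, -3.4]
width: 0.0466
gripper_force: 73.0
clock: 35.22
position: [0.6167, 0.1303, 0.0644]
ee_rot: [-0.0, 0.941, 0.339, -0.0]
contact_force: [-0.5, -0.2, -3.3]
width: 0.047
gripper_force: 73.0
```

```bash
P="python3 -m pendant"
$P '[{"dx":0,"dy":0,"dz":0.0006,"rx":0,"ry":0,"rz":0,"hand":0.042},{"dx":0,"dy":0,"dz":0,"rx":0,"ry":0,"rz":0,"hand":0.042},{"dx":0,"dy":0,"dz":0,"rx":0,"ry":0,"rz":0,"hand":0.042}]'
$P '[{"dx":0,"dy":0,"dz":0.0005,"rx":0,"ry":0,"rz":0,"hand":0.042},{"dx":0,"dy":0,"dz":0,"rx":0,"ry":0,"rz":0,"hand":0.042},{"dx":0,"dy":0,"dz":0,"rx":0,"ry":0,"rz":0,"hand":0.042}]'
```

```text
clock: 35.47
position: [0.6168, 0.1303, 0.0639]
ee_rot: [-0.0, 0.941, 0.339, -0.0]
contact_force: [1.1, -0.8, -3.2]
width: 0.0474
gripper_force: 73.0
clock: 35.72
position: [0.6169, 0.1304, 0.0635]
ee_rot: [0.0, 0.941, 0.339, 0.0]
contact_force: [-1.0, -1.1, -3.2]
width: 0.0471
gripper_force: 73.0
```

```bash
P="python3 -m pendant"
$P '[{"dx":0,"dy":0,"dz":0.0005,"rx":0,"ry":0,"rz":0,"hand":0.042},{"dx":0,"dy":0,"dz":0,"rx":0,"ry":0,"rz":0,"hand":0.042},{"dx":0,"dy":0,"dz":0,"rx":0,"ry":0,"rz":0,"hand":0.042}]'
$P '[{"dx":0,"dy":0,"dz":0.0004,"rx":0,"ry":0,"rz":0,"hand":0.042},{"dx":0,"dy":0,"dz":0,"rx":0,"ry":0,"rz":0,"hand":0.042},{"dx":0,"dy":0,"dz":0,"rx":0,"ry":0,"rz":0,"hand":0.042}]'
```

```text
clock: 35.97
position: [0.6169, 0.1303, 0.0634]
ee_rot: [0.0, 0.941, 0.339, 0.0]
contact_force: [-1.8, -0.6, 1.2]
width: 0.0472
gripper_force: 73.4
clock: 36.22
position: [0.6169, 0.1304, 0.0634]
ee_rot: [0.0, 0.941, 0.339, 0.0]
contact_force: [-1.8, 0.0, 6.1]
width: 0.047
gripper_force: 73.9
```

```bash
P="python3 -m pendant"
$P '[{"dx":0,"dy":0,"dz":-0.0005,"rx":0,"ry":0,"rz":0,"hand":0.042},{"dx":0,"dy":0,"dz":0,"rx":0,"ry":0,"rz":0,"hand":0.042}]' 20
$P '[{"dx":0,"dy":0,"dz":0,"rx":0,"ry":0,"rz":0,"hand":0.055},{"dx":0,"dy":0,"dz":0,"rx":0,"ry":0,"rz":0,"hand":0.065},{"dx":0,"dy":0,"dz":0,"rx":0,"ry":0,"rz":0,"hand":0.078},{"dx":0,"dy":0,"dz":0,"rx":0,"ry":0,"rz":0,"hand":0.078},{"dx":0,"dy":0,"dz":-0.015,"rx":0,"ry":0,"rz":0,"hand":0.078},{"dx":0,"dy":0,"dz":-0.03,"rx":0,"ry":0,"rz":0,"hand":0.078},{"dx":0,"dy":0,"dz":-0.04,"rx":0,"ry":0,"rz":0,"hand":0.078},{"dx":-0.035,"dy":0,"dz":-0.01,"rx":0,"ry":0,"rz":0,"hand":0.078},{"dx":-0.035,"dy":0,"dz":0,"rx":0,"ry":0,"rz":0,"hand":0.078},{"dx":-0.035,"dy":0,"dz":0,"rx":0,"ry":0,"rz":0,"hand":0.078},{"dx":-0.035,"dy":0,"dz":0,"rx":0,"ry":0,"rz":0,"hand":0.078},{"dx":-0.035,"dy":0,"dz":0,"rx":0,"ry":0,"rz":0,"hand":0.078}]'
$P '[{"dx":0,"dy":0,"dz":0,"rx":0,"ry":0,"rz":0,"hand":0.078},{"dx":0,"dy":0,"dz":0,"rx":0,"ry":0,"rz":0,"hand":0.078},{"dx":0,"dy":0,"dz":0,"rx":0,"ry":0,"rz":0,"hand":0.078},{"dx":0,"dy":0,"dz":0,"rx":0,"ry":0,"rz":0,"hand":0.078}]'
python3 - <<'E'
from fit import *
from rig import manip
d={n:manip.get_image(n) for n in("scene","top")}
h=[cv2.resize(d[n]["frame"][int(v)-40:int(v)+40,int(u)-40:int(u)+40],(400,400),interpolation=cv2.INTER_CUBIC) for n in d for u,v in proj(d[n],np.array([[.6145,.1315,.05]]))]
cv2.imwrite("pics/c9.png",np.hstack(h)[:,:,::-1])
E
```

```text
clock: 36.38
position: [0.617, 0.1303, 0.0634]
ee_rot: [0.0, 0.941, 0.339, 0.0]
contact_force: [-1.1, -0.8, 4.4]
width: 0.047
gripper_force: 73.7
clock: 37.38
position: [0.4809, 0.0179, 0.158]
ee_rot: [0.0, 0.941, 0.34, 0.0]
contact_force: [-0.0, -0.7, -0.6]
width: 0.0783
gripper_force: 0.0
clock: 37.72
position: [0.4835, 0.019, 0.1582]
ee_rot: [0.0, 0.941, 0.34, 0.001]
contact_force: [-0.1, -0.3, 0.4]
width: 0.0778
gripper_force: 0.0
```

View pics/c9.png

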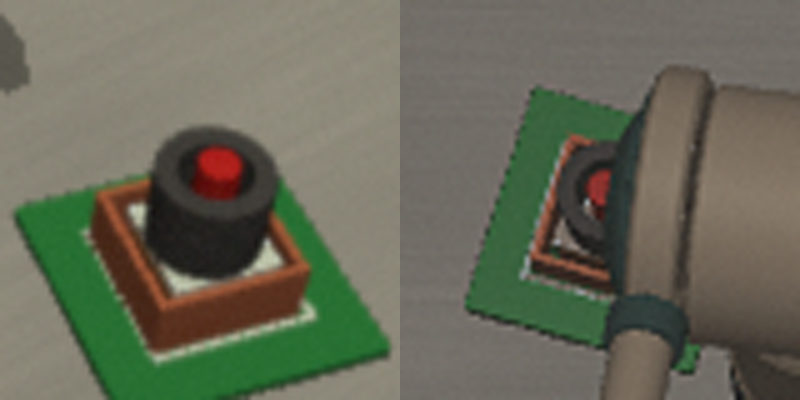

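The ring sits upright on the plate around the knob (scene crop 213,180), the frame stands flat on the board, and the gripper is clear. Handing in.

```bash
python3 -c "
from rig import manip
print(manip.sign_off())"
```

```text
the job is handed in; nothing more can be done
None
```

The pressing stack is built in the required order (cocoa, golden, frame, plate, weight), looks centred and flat in the last pictures, and was handed in at about 38 s; sign-off returned no verdict, and I did not re-measure the bystanders, though no move or force reading suggested contact with them.

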